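# Clear a cylinder head's gasket face and run its cap bolts home

## Robot

A 7-joint arm with a two-finger parallel gripper is mounted at the origin on the work surface. World frame = base frame: x ahead of the robot, y to its left, z up, the work surface at z = 0. Lengths are in mm, angles in rad, forces in N, time in s.
With the tool pointing down it reaches from about 425 to 950 mm from the base axis. Payload 4.7 kg.
Tool frame: the origin (TCP) lies on the centre line of the jaws, within the pads' length; the fingertips stand 14 mm ahead of it and the grasp point (between the pads) lies 5 mm behind it; z points along the fingers, y is the line along which they close (so a half turn about z gives the same grasp; the last joint's range is limited). The gripper opens to 87 mm and grips with 3 to 60 N. Pads are 19 mm wide; open, the fingers measure 117 mm over their backs; the gripper's body (75 mm by 190 mm) begins 51 mm behind the grasp point.
Start: joints at [-0.029, 0.469, -0.049, 1.532, 0.024, 1.141, -0.082], TCP at [675.017, 0.046, 236.573] pointing down, gripper open.
Joint ranges: [-2.59, 2.59], [-0.33, 1.99], [-1.39, 1.29], [0.1, 2.45], [-1.04, 4.18], [0.21, 1.99], [-2.66, 2.66]. Speed limits (rad/s): [2.57, 2.57, 3.14, 3.14, 3.14, 3.14, 3.14].

## Interface

Orientations are given as a unit quaternion [x, y, z, w].
In Python, from bench import r gives the robot as it stands.
- The arm moves only by the tool drive_tool, never from a script. Its argument "plan" is a list that holds one entry, the list of rows, each a list of 7 numbers: the shift along the tool's x, y, z in units of 0.3 m (1.0 is 0.3 m), then the turn, a rotation vector about the tool's x, y, z in units of 1.5 rad (1.0 is 1.5 rad), then the opening, from -1 (shut) to 1 (fully open). In form: [[[tx, ty, tz, ax, ay, az, claw], ...]]. A call has 1 to 8 rows; each row is the pose to reach, as a shift and turn from the pose commanded when the call began, along the tool's axes at that moment; what a row does not reach only later rows make up. A row lasts 1/10 s, in which the tool goes at most 50 mm and 8.59 degrees, less where a joint would pass 70% of its speed; a pose out of reach is approached as far as the arm can. A call with a number of a shift or a turn outside -1 to 1 is refused whole. A call with a gripper value outside its range is refused whole. The fingers move at their own pace and stop on an object; the grip force is fixed at half the most. Time passes only in rows, so rows that repeat a pose let the fingers close. It gives the time, the measured TCP pose, the force, the opening and the grip force at its end, in the units of the state.
- r.get_obs(): the state, without advancing time (a new reading comes with each control period).
- r.get_image(name): name is "scene" or "side" or "wrist"; returns the picture (420x560x3 uint8, blue, green, red); there is no depth.
- r.calibration(name): a dict with "fx", "fy", "cx", "cy" (pixels), "D" ([k1, k2, p1, p2, k3] as OpenCV has them; the pictures are not rectified), "eye" and "attitude" of the camera in the world. Camera axes: x right, y up, looking along -z (the intrinsics and any distortion apply to the point x, -y, -z); pixel columns grow to the right and rows downward; lengths in mm; the calibration is good to about 2 mm. A picture is of the moment at which its call begins: read the wrist's pose just before it. calibration takes no time and is no camera call; for the wrist camera it gives the pose at the moment of the call.
- r.sign_off(): hands the job in; it is judged then, once.
The state is a dict: "time": time; "joint_positions": joint angles; "dq": joint speeds; "joint_efforts": joint torques, N m; "tcp_pos": TCP position; "tool_rot": TCP orientation; "wrist_force": force on the tool from outside, world axes, zero at the start; "torque": the same for the moment, N m; "width": opening from 0.0 (shut) to 1.0 (fully open); "grip_force": force on a finger pad.
Only numpy, scipy, OpenCV 4.12 (cv2) and the standard library are available. Lean on these libraries where they do the work, as an engineer would, in place of code of your own. Each camera call takes 0.05 s, during which the arm holds its last target. There are 200 camera calls.

## Task

Use the scraper block to wipe every metal chip off the cylinder head's flat face and into the catch tray at its open end, without touching the sharp chips with the fingers, then stand the scraper upright back on the middle of its rubber mat. After that turn the three captive T-bolts clockwise fully home to their stops, the middle one first, then the outer two in either order. Leave the other things on the bench where they are, and make sure at the end that chips, scraper and bolts are all as asked.

Things in the scene. Friction and masses are not known exactly. Their poses are not given: they have to be found in the camera images.
- head: aluminium cylinder head fixed on the bench, 242 mm (x) x 252 mm (y) x 70 mm tall; origin at the centre of its underside, z up. Near half of its top is the flat gasket face; along its far (+x) edge three steel bearing caps carry the T-bolts (at x +78 mm, y -85, 0, +85 mm). Its +y end is at the catch tray.
- face (a point): centre of the flat gasket face, 70 mm above the bench, axes as the head. The face is 140 mm wide (x +-70 mm) and runs from y -120 to +126 mm. Lips 8 mm high and 6 mm wide stand along both long sides and at the -y end; the +y end is open and drops into the tray.
- tray: fixed sheet-steel catch tray, open on top, 170 mm (x) x 120 mm (y) x 52 mm tall, walls 3 mm, tight against the open +y end of the head, its rim 18 mm below the face; origin at the centre of its underside, axes as the head.
- tray_in (a point): centre of the tray's inner floor, axes as the tray.
- mat: fixed black rubber mat, 130 mm (x) x 170 mm (y) x 3 mm thick, to the robot's right of the head: the scraper's place. Origin at the centre of its underside (bench level).
- scraper: loose scraper block, about 0.22 kg: aluminium foot 30 mm (x) x 90 mm (y) x 16 mm tall, with an upright wooden grip 18 mm thick (x) x 66 mm (y) from 16 to 62 mm above its underside. Origin at the centre of its underside, z up. It starts upright on the mat.
- chip1: loose angular dark steel chip, about 17 x 16 mm and 7 mm thick, 12 g, flat on the gasket face (3 to 6 of the six chips are there; an absent one reads None). Origin at the centre of its underside.
- chip2: loose angular dark steel chip, about 17 x 16 mm and 7 mm thick, 12 g, flat on the gasket face (3 to 6 of the six chips are there; an absent one reads None). Origin at the centre of its underside.
- chip3: loose angular dark steel chip, about 17 x 16 mm and 7 mm thick, 12 g, flat on the gasket face (3 to 6 of the six chips are there; an absent one reads None). Origin at the centre of its underside.
- chip4: loose angular dark steel chip, about 17 x 16 mm and 7 mm thick, 12 g, flat on the gasket face (3 to 6 of the six chips are there; an absent one reads None). Origin at the centre of its underside.
- chip5: loose angular dark steel chip, about 17 x 16 mm and 7 mm thick, 12 g, flat on the gasket face (3 to 6 of the six chips are there; an absent one reads None). Origin at the centre of its underside.
- chip6: loose angular dark steel chip, about 17 x 16 mm and 7 mm thick, 12 g, flat on the gasket face (3 to 6 of the six chips are there; an absent one reads None). Origin at the centre of its underside.
- bolt_mid (a joint): middle captive T-bolt: hinge angle in rad, 0 = slack, grows as the bolt is turned clockwise seen from above, solid end stop at 3.4 (fully home; over 3.3 counts). Starts between 0 and 0.7 and stays where it is left; turning takes about 0.12 N m. At 0 its bar lies along the head's x axis, at angle q it has turned by -q about z. It turns only and does not sink.
- bolt_mid_grip (a point): grip point of the middle T-bolt: on its axis, half-way up in its bar, 112 mm above the bench. Its x axis runs along the bar. The dark steel bar is 46 mm long, 12 mm thick, 30 mm tall (97 to 127 mm above the bench) over a 20 mm round neck on a steel bearing cap whose top is 82 mm above the bench.
- bolt_left (a joint): left (+y, next to the tray) captive T-bolt: hinge angle in rad, 0 = slack, grows as the bolt is turned clockwise seen from above, solid end stop at 3.4 (fully home; over 3.3 counts). Starts between 0 and 0.7 and stays where it is left; turning takes about 0.12 N m. At 0 its bar lies along the head's x axis, at angle q it has turned by -q about z. It turns only and does not sink.
- bolt_left_grip (a point): grip point of the left (+y, next to the tray) T-bolt: on its axis, half-way up in its bar, 112 mm above the bench. Its x axis runs along the bar. The dark steel bar is 46 mm long, 12 mm thick, 30 mm tall (97 to 127 mm above the bench) over a 20 mm round neck on a steel bearing cap whose top is 82 mm above the bench.
- bolt_right (a joint): right (-y) captive T-bolt: hinge angle in rad, 0 = slack, grows as the bolt is turned clockwise seen from above, solid end stop at 3.4 (fully home; over 3.3 counts). Starts between 0 and 0.7 and stays where it is left; turning takes about 0.12 N m. At 0 its bar lies along the head's x axis, at angle q it has turned by -q about z. It turns only and does not sink.
- bolt_right_grip (a point): grip point of the right (-y) T-bolt: on its axis, half-way up in its bar, 112 mm above the bench. Its x axis runs along the bar. The dark steel bar is 46 mm long, 12 mm thick, 30 mm tall (97 to 127 mm above the bench) over a 20 mm round neck on a steel bearing cap whose top is 82 mm above the bench.
- socket_a: loose bystander, to be left alone: socket, 30 mm across, 50 mm tall; origin at its underside or grip
- socket_b: loose bystander, to be left alone: socket, 24 mm across, 40 mm tall; origin at its underside or grip
- wrench: loose bystander, to be left alone: spanner 190 mm long lying beyond the head; origin at its underside or grip
- driver: loose bystander, to be left alone: screwdriver 200 mm long lying beyond the mat; origin at its underside or grip
- oil_can: loose bystander, to be left alone: grey can, 60 mm across, 160 mm tall; origin at its underside or grip
- valve: loose bystander, to be left alone: engine valve standing on its disc, 34 mm across, 85 mm tall; origin at its underside or grip
Things that resemble listed ones, but are neither listed nor needed, are in the scene too. What is shaped like the tray but turquoise is not meant. Several things look just like the mat: the one meant starts farthest from the robot's base.

How it is judged (in metres and radians):
On the way, in this order (a step that is already met when the one before it is completed fails the run):
1. every chip present lies in the catch tray (x of chip1 in the frame of tray_in between -0.084 and 0.084 m and y of chip1 in the frame of tray_in between -0.06 and 0.06 m and z of chip1 in the frame of tray_in between -0.01 and 0.045 m and x of chip2 in the frame of tray_in between -0.084 and 0.084 m and y of chip2 in the frame of tray_in between -0.06 and 0.06 m and z of chip2 in the frame of tray_in between -0.01 and 0.045 m and x of chip3 in the frame of tray_in between -0.084 and 0.084 m and y of chip3 in the frame of tray_in between -0.06 and 0.06 m and z of chip3 in the frame of tray_in between -0.01 and 0.045 m and x of chip4 in the frame of tray_in between -0.084 and 0.084 m and y of chip4 in the frame of tray_in between -0.06 and 0.06 m and z of chip4 in the frame of tray_in between -0.01 and 0.045 m and x of chip5 in the frame of tray_in between -0.084 and 0.084 m and y of chip5 in the frame of tray_in between -0.06 and 0.06 m and z of chip5 in the frame of tray_in between -0.01 and 0.045 m and x of chip6 in the frame of tray_in between -0.084 and 0.084 m and y of chip6 in the frame of tray_in between -0.06 and 0.06 m and z of chip6 in the frame of tray_in between -0.01 and 0.045 m), for 0.2 s.
2. the scraper stands upright on its mat, released (x of scraper in the frame of mat between -0.05 and 0.05 m and y of scraper in the frame of mat between -0.06 and 0.06 m and angle between scraper's own z axis and vertical below 0.1 rad and height (world z) of scraper below 0.008 m and linear speed of scraper below 0.02 m/s and contact force between the fingers and scraper below 0.1 N), for 0.2 s.
3. the middle bolt is fully home (value of joint bolt_mid above 3.3 rad), for 0.2 s.
4. both outer bolts are fully home (value of joint each of bolt_left, bolt_right above 3.3 rad), for 0.2 s.
At the end, for the whole second after the job is handed in: All chips present are inside the tray (below its rim); the scraper stands upright (tilt under 0.1 rad) and at rest on the mat, its centre within 50 mm (mat x) and 60 mm (mat y) of the mat's centre; all three bolts read over 3.3 rad of 3.4 (all of step 1 and all of step 4 and x of scraper in the frame of mat between -0.05 and 0.05 m and y of scraper in the frame of mat between -0.06 and 0.06 m and angle between scraper's own z axis and vertical below 0.1 rad and height (world z) of scraper below 0.008 m and linear speed of scraper below 0.02 m/s and value of joint bolt_mid above 3.3 rad); the robot touches nothing.
It fails at once if a chip is touched by the fingers (over 0.5 N) (contact force between the fingers and chip1 above 0.5 N or contact force between the fingers and chip2 above 0.5 N or contact force between the fingers and chip3 above 0.5 N or contact force between the fingers and chip4 above 0.5 N or contact force between the fingers and chip5 above 0.5 N or contact force between the fingers and chip6 above 0.5 N).
It fails at once if an outer bolt is run in (over 2.6 rad) before the middle one is home (value of joint any of bolt_left, bolt_right above 2.6 rad and value of joint bolt_mid below 3 rad).
It fails at once if a bystander is moved more than 30 mm (distance of any of socket_a, socket_b, wrench, driver, oil_can, valve from where it was at the start of the episode above 0.03 m).
Of chip1, chip2, chip3, chip4, chip5, chip6 only 3 to 6 are there at a start; the rules pass over those that are not, and their reading is None.
At some moment in a run one of scraper may be knocked a few centimetres aside while the robot is not near it.
Once in a run the grip may slacken for a moment while it holds something.
It also fails if it takes over 210 s, if anything falls off the work surface, if the arm or the gripper's body presses on something with over 40 N, if the wrist force passes 120 N, or if a joint passes its speed limit or range.

## Working session

There is one attempt and no reset: what is moved stays moved. The work goes in short steps, Python scripts to look and compute and a tool call to move; the robot and the scene stay as the last step left them, time stands still between calls to the robot, and variables do not carry over. Pictures are saved under pics/ and viewed, at most 14 in all, crops included, and the job is handed in when it is done.

Besides the shell and the picture viewer there is one more tool, called after "Request:" as a command line: name --argument value ..., lists and objects as JSON in quotes. drive_tool: Moves the arm, as the interface text tells. Its arguments: {"type":"object","properties":{"plan":{"type":"array","items":{"type":"array","items":{"type":"array","items":{"type":"number"}}}}},"required":["plan"]}

```bash
ls; mkdir -p pics
python3 - <<'E'
from bench import r
import cv2,numpy as np
o=r.get_obs();print(o)
for n in("scene","side","wrist"):
    c=r.calibration(n);print(n,c)
    cv2.imwrite(f"pics/{n}0.png",r.get_image(n))
E
```

```text
pics
{'time': 0.0, 'joint_positions': array([-0.02889072,  0.46947599, -0.04860296,  1.53363667,  0.02411549,
        1.14101444, -0.08227548]), 'dq': array([-0.00209179,  0.00074162, -0.00063117, -0.00061114, -0.0018142 ,
       -0.00096249,  0.0003345 ]), 'joint_efforts': array([ 8.49551179e-05, -5.07972229e+01, -8.03461717e-02, -2.36155879e+01,
       -6.12773141e-02,  3.78107757e-02,  1.50727069e-04]), 'tcp_pos': array([6.74448775e+02, 6.44058798e-03, 2.35500390e+02]), 'tool_rot': array([ 7.07085503e-01,  7.07127388e-01, -7.16707823e-04, -6.59677677e-04]), 'wrist_force': array([ 1.03592019, -0.40942312,  0.16407127]), 'torque': array([ 0.0094877 , -0.00223132, -0.00241406]), 'grip_force': 0.0, 'width': 0.9974114824261859}
scene {'fx': 444.8675338258532, 'fy': 444.8675338258532, 'cx': 279.03673907408694, 'cy': 210.8562925154804, 'D': array([-0.1110529,  0.       ,  0.       ,  0.       ,  0.       ]), 'eye': array([1119.78770341,  -82.46204593, 1043.91382036]), 'attitude': array([0.22031329, 0.18454861, 0.60524073, 0.74235269])}
side {'fx': 514.82062990201, 'fy': 514.82062990201, 'cx': 278.30314856908814, 'cy': 201.4894382000449, 'D': array([-0.05718619,  0.        ,  0.        ,  0.        ,  0.        ]), 'eye': array([ 66.02566902, 965.14212448, 838.15973652]), 'attitude': array([-0.10692417,  0.44804677,  0.86721416, -0.18910559])}
wrist {'fx': 340.91959956803333, 'fy': 340.91959956803333, 'cx': 276.5797450585993, 'cy': 212.67901969959206, 'D': array([-0.04411852,  0.        ,  0.        ,  0.        ,  0.        ]), 'eye': array([673.56141937,  80.42671564, 382.75368278]), 'attitude': array([-1.45992200e-01,  1.81812123e-03,  3.42952811e-04,  9.89284011e-01])}
```

View pictures.

View pics/scene0.png

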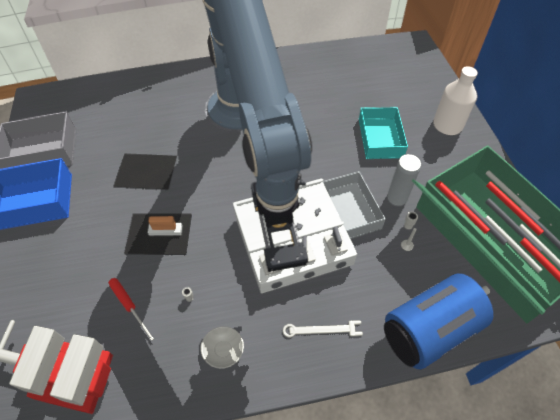

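View pics/side0.png

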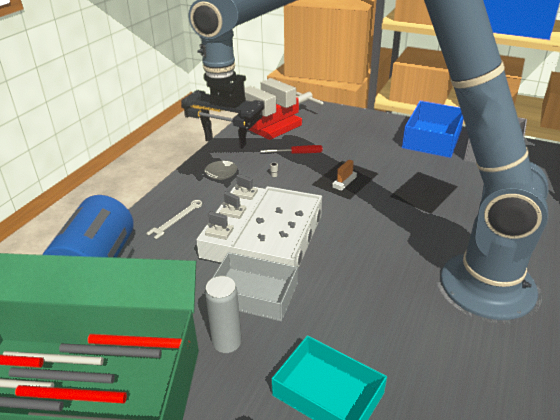

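View pics/wrist0.png

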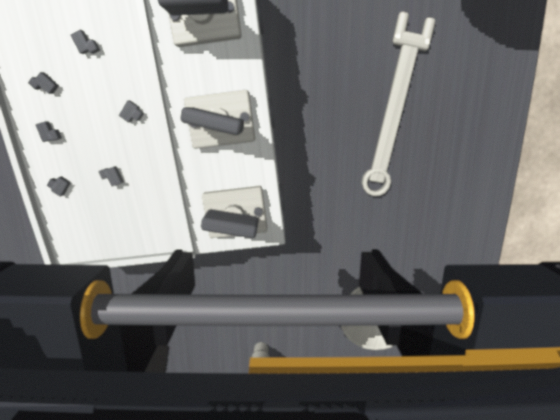

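```bash
cat > h.py <<'E'
import cv2,numpy as np
from scipy.spatial.transform import Rotation as R
from bench import r
def ray(c,px):
    K=np.array([[c['fx'],0,c['cx']],[0,c['fy'],c['cy']],[0,0,1]])
    u=cv2.undistortPoints(np.float64(px).reshape(-1,1,2),K,np.array(c['D'])).reshape(-1,2)
    d=np.c_[u[:,0],-u[:,1],-np.ones(len(u))]
    return np.array(c['eye']),R.from_quat(c['attitude']).apply(d)
def cast(c,px,z):
    e,d=ray(c,px); return e+d*((z-e[2])/d[:,2])[:,None]
def tri(c1,p1,c2,p2):
    A=np.zeros((3,3));b=np.zeros(3)
    for c,p in((c1,p1),(c2,p2)):
        e,d=ray(c,[p]);d=d[0]/np.linalg.norm(d[0]);M=np.eye(3)-np.outer(d,d);A+=M;b+=M@e
    return np.linalg.solve(A,b)
def blobs(mask,amin=60):
    cs,_=cv2.findContours(mask.astype(np.uint8),cv2.RETR_EXTERNAL,cv2.CHAIN_APPROX_NONE)
    return [c for c in cs if cv2.contourArea(c)>amin]
def snap(n,f=None):
    c=r.calibration(n);im=r.get_image(n)
    if f:cv2.imwrite(f"pics/{f}.png",im)
    return c,im
E
python3 - <<'E'
from h import *
C={n:r.calibration(n) for n in("scene","side","wrist")}
I={n:cv2.imread(f"pics/{n}0.png") for n in C}
# scraper wood in scene, side
for n,(x0,y0,x1,y1) in dict(scene=(140,205,195,245),side=(325,155,365,195)).items():
    im=I[n][y0:y1,x0:x1];b,g,rr=[im[...,i].astype(int) for i in range(3)]
    for nm,m in(("wood",(rr-b>40)),("foot",(b>130))):
        for c in blobs(m,15):
            q=cv2.minAreaRect(c);M=c.reshape(-1,2).mean(0)+[x0,y0];print(n,nm,cv2.contourArea(c),M,q, cast(C[n],[M],62 if nm=='wood' else 16)[0])
# head corners in wrist at z 70, 78
w=C['wrist']
print("head -y/+x corner, top",cast(w,[[284,243],[262,40],[192,250]],70))
# chips/bars
im=I['wrist'];g=im.max(2)<100
g[245:]=0
for c in blobs(g,80):
    M=c.reshape(-1,2).mean(0)
    if M[0]<270: q=cv2.minAreaRect(c);print(M.round(),cv2.contourArea(c),np.round(q[1]),round(q[2]),cast(w,[M],77 if M[0]<150 else 127)[0].round())
s=cv2.resize(I['side'][120:260,180:460],None,fx=2.8,fy=2.8,interpolation=cv2.INTER_CUBIC);cv2.imwrite("pics/sidec.png",s)
print("mat corners scene",cast(C['scene'],[[136,215],[191,215],[187,255],[126,250]],3))
E
```

```text
scene wood 307.5 [162.15942029 222.44927536] ((22.0, 17.5), (13.0, 26.0), 90.0) [ 456.9565912  -268.17025046   62.        ]
scene foot 171.0 [165.38888889 230.34444444] ((24.5, 23.5), (11.0, 33.0), 90.0) [ 453.1977208 -269.5905879   16.       ]
scene foot 15.5 [192.78947368 225.63157895] ((52.5, 20.0), (3.0, 8.0), 0.0) [ 453.35125099 -194.43043672   16.        ]
side wood 221.0 [344.59615385 170.59615385] ((19.500001907348633, 15.5), (12.727922439575195, 24.041629791259766), 45.0) [ 436.21014571 -243.26261758   62.        ]
side foot 65.0 [338.06666667 185.06666667] ((13.29411792755127, 30.32353401184082), (11.884244918823242, 7.276068687438965), 14.03624439239502) [ 449.37949334 -231.75922996   16.        ]
head -y/+x corner, top [[679.86314339 -45.17075461  70.        ]
 [660.27491909 137.55905902  70.        ]
 [588.33718755 -52.88458132  70.        ]]
[237. 221.] 476.0 [54. 21.] 18 [641.  -4. 127.]
[219. 123.] 174.5 [58. 18.] 10 [631.  71. 127.]
[ 14. 141.] 162.0 [105.   4.] 73 [434.  56.  77.]
[197.   9.] 930.0 [23. 73.] 90 [619. 147. 127.]
mat corners scene [[ 376.88417601 -351.78107116    3.        ]
 [ 408.91076903 -197.49311888    3.        ]
 [ 533.17267664 -219.84157286    3.        ]
 [ 485.28792066 -381.8673973     3.        ]]
```

View pics/sidec.png

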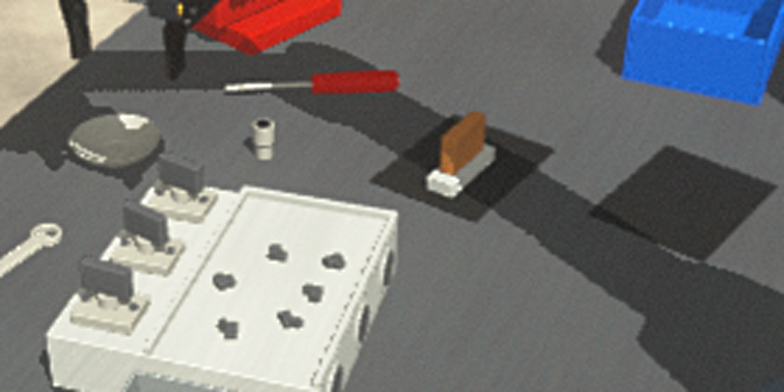

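Request:
drive_tool --plan '[[[-1,-0.65,-0.15,0,0,0,1],[-1,-0.65,-0.15,0,0,0,1],[-1,-0.65,-0.15,0,0,0,1],[-1,-0.65,-0.15,0,0,0,1],[-1,-0.65,-0.15,0,0,0,1],[-1,-0.65,-0.15,0,0,0,1],[-1,-0.65,-0.15,0,0,0,1],[-1,-0.65,-0.15,0,0,0,1]]]'

```text
time: 0.95
tcp_pos: [475.5, -306.6, 282.4]
tool_rot: [0.711, 0.703, -0.002, 0.001]
wrist_force: [-0.4, -0.1, 0.1]
width: 1.001
grip_force: 0.0
```

Run:
```python
from h import *
print(r.get_obs()['tcp_pos'],r.get_obs()['tool_rot'],r.get_obs()['time'])
c,im=snap('wrist','w1');cs,sc=snap('scene','s1');np.save('c1.npy',[c,cs],allow_pickle=True)
cv2.imwrite('pics/both.png',np.hstack([im[:300],sc[100:400]])[:, :1120])
cv2.imwrite('pics/both.png',np.vstack([cv2.resize(im[:290],None,fx=1,fy=1),sc[110:400]]))
```

```text
[ 475.5386659  -306.55538557  282.38275704] [ 0.71082626  0.70336529 -0.0015547   0.00094062] 0.95
```

View pics/both.png

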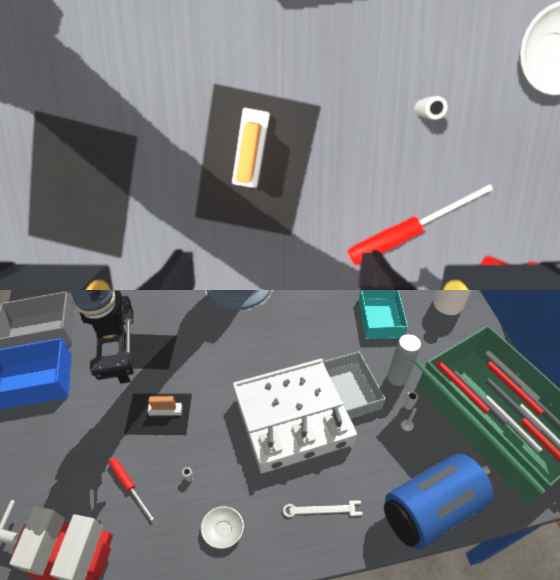

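Run:
```python
from h import *
c,cs=np.load('c1.npy',allow_pickle=True);im=cv2.imread('pics/w1.png');sc=cv2.imread('pics/s1.png')
P=cast(c,[[217,85],[321,106],[291,235],[196,216]],3);print("mat",P.round(1),P.mean(0))
d=P[0]-P[3];d2=P[1]-P[2];print("mat yaw",[np.degrees(np.arctan2(-v[0],v[1])) for v in(d,d2)])
b,g,rr=[im[...,i].astype(int) for i in range(3)]
roi=np.zeros(b.shape,bool);roi[95:200,225:285]=1
for nm,m,z in(("wood",rr-b>60,62),("foot+wood",(rr>150),16)):
    for k in blobs(m&roi,100):
        B=cv2.boxPoints(cv2.minAreaRect(k));Q=cast(c,B,z);E=[np.linalg.norm(Q[i]-Q[i-1]) for i in(1,2)]
        i=int(np.argmax(E));v=Q[i+1]-Q[i];print(nm,Q.mean(0).round(1),np.round(E,1),"yaw",np.degrees(np.arctan(-v[0]/v[1])),B.mean(0))
b2,g2,r2=[sc[...,i].astype(int) for i in range(3)]
ro=np.zeros(b2.shape,bool);ro[205:235,140:195]=1
for k in blobs((r2-b2>40)&ro,30): 
    Bs=cv2.boxPoints(cv2.minAreaRect(k));print("scene wood",Bs)
# head in scene: enlarge with coordinates
cv2.imwrite('pics/headc.png',cv2.resize(sc[145:305,225:425],None,fx=3.9,fy=3.7,interpolation=cv2.INTER_CUBIC))
```

```text
mat [[ 404.  -197.4    3. ]
 [ 527.4 -222.7    3. ]
 [ 491.7 -387.2    3. ]
 [ 366.7 -359.4    3. ]] [ 447.47863984 -291.70739474    3.        ]
mat yaw [np.float64(-12.962403598047205), np.float64(-12.251307095100888)]
wood [ 443.  -270.2   62. ] [65.  17.4] yaw -11.549901110826296 [247.86765 151.81638]
foot+wood [ 441.1 -271.    16. ] [93.2 32.1] yaw -11.996201013335618 [249.6081  147.35138]
scene wood [[148. 216.]
 [175. 216.]
 [175. 229.]
 [148. 229.]]
```

View pics/headc.png

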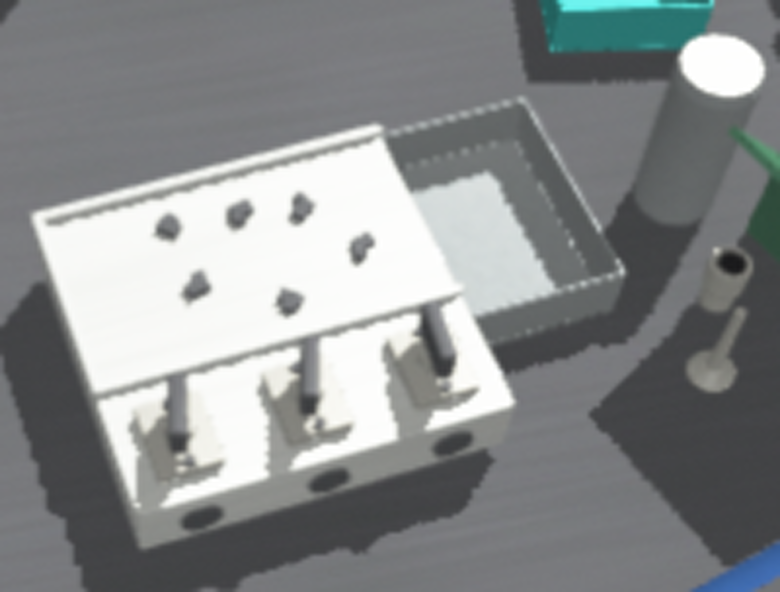

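```bash
cat >> h.py <<'E'
class Hd: pass
E
python3 - <<'E'
from h import *
c,cs=np.load('c1.npy',allow_pickle=True)
f=lambda p:[225+p[0]/3.9,145+p[1]/3.7]
A=cast(cs,[f((512,403)),f((137,512))],70);B=cast(cs,[f((35,215)),f((378,127))],78)
Q=np.array([A[1],A[0],B[0],B[1]])[:,:2]   # (+,-),(+,+),(-,-),(-,+)
H=np.array([[121,-126],[121,126],[-121,-126],[-121,126]])
cq=Q.mean(0);U=(Q-cq);th=np.arctan2((H[:,0]*U[:,1]-H[:,1]*U[:,0]).sum(),(H*U).sum())
Rm=np.array([[np.cos(th),-np.sin(th)],[np.sin(th),np.cos(th)]])
print("head",cq,np.degrees(th));print("resid",((Q-cq)@Rm-H).round(1))
L=lambda P:((P[:,:2]-cq)@Rm).round(1)
ch=cast(cs,[f(p) for p in[(168,227),(240,213),(301,208),(362,247),(197,286),(289,301)]],75)
print("chips head frame",L(ch))
print("far lip", L(cast(cs,[f((100,390)),f((462,290))],78)))
print("bar ends",L(cast(cs,[f(p) for p in[(180,378),(176,445),(310,340),(311,408),(432,308),(446,370)]],127)))
print("tray corners",L(cast(cs,[f(p) for p in[(522,98),(622,270)]],52)))
print("oil can top",cast(cs,[f((723,65))],160), L(cast(cs,[f((723,65))],160)))
# side triangulate chips/ scraper wood check
s=r.calibration('side'); g=lambda p:[180+p[0]/2.8,120+p[1]/2.8]
print("tri far -x-y lip corner",tri(cs,f((35,215)),s,g((397,212))))
print("tri scraper wood top centre", tri(cs,[161.5,220],s,g((466,128))))
E
```

```text
head [549.48698163  63.07612266] 6.666090551880554
resid [[-2.   1.7]
 [-2.4 -2. ]
 [ 2.3  2. ]
 [ 2.1 -1.7]]
chips head frame [[-82.4 -41.3]
 [-78.4   8.6]
 [-69.4  49.3]
 [-25.1  76.6]
 [-29.2 -37.9]
 [  1.4  15.4]]
far lip [[  30.8 -121.6]
 [  30.6  125.3]]
bar ends [[ 64.  -78. ]
 [108.2 -94.5]
 [ 62.5   5.6]
 [109.  -10.6]
 [ 63.8  85.3]
 [109.3  76. ]]
tray corners [[-129.9  243.5]
 [  35.8  244.7]]
oil can top [[469.95302998 389.9262871  160.        ]] [[-41.1 333.9]]
tri far -x-y lip corner [443.43693569 -75.13343909  77.408185  ]
tri scraper wood top centre [ 443.1504795  -272.22238752   58.32632825]
```

```bash
cat >> h.py <<'E'
def go(x,y,z,yaw):
    """units (tx,ty,tz,az) from measured pose to TCP x,y,z with tool x axis at world yaw+90 deg (yaw of held scraper)"""
    o=r.get_obs();T=R.from_quat(o['tool_rot']);d=T.inv().apply(np.array([x,y,z])-o['tcp_pos'])/300
    a=np.radians(yaw);ex=np.array([-np.sin(a),np.cos(a),0]);ez=np.array([0,0,-1.]);G=R.from_matrix(np.c_[ex,np.cross(ez,ex),ez])
    v=(T.inv()*G).as_rotvec()/1.5
    print("t",o['time'],"tcp",o['tcp_pos'].round(1),"F",o['wrist_force'].round(1),"w",round(o['width'],3),"gf",round(o['grip_force'],1),"j7",o['joint_positions'][6].round(2))
    print("shift",d.round(3),"turn",v.round(3))
E
python3 -c "
from h import *
go(442,-270.5,120,-12)"
```

```text
t 1.05 tcp [ 478.5 -302.2  281.8] F [0.9 0.7 0.3] w 0.998 gf 0.0 j7 0.5
shift [ 0.105 -0.122  0.539] turn [0.    0.    0.136]
```

Request:
drive_tool --plan '[[[0.098,-0.125,0.4,0,0,0.14,0.6],[0.098,-0.125,0.4,0,0,0.14,0.6],[0.098,-0.125,0.54,0,0,0.14,0.6],[0.098,-0.125,0.54,0,0,0.14,0.6],[0.098,-0.125,0.54,0,0,0.14,0.6],[0.098,-0.125,0.54,0,0,0.14,0.6],[0.098,-0.125,0.54,0,0,0.14,0.6]]]'

```text
time: 1.75
tcp_pos: [444.6, -270.6, 121.1]
tool_rot: [0.777, 0.63, 0.001, 0.002]
wrist_force: [0.6, -0.5, 0.1]
width: 0.801
grip_force: 0.0
```

Run:
```python
from h import *
go(442,-270.5,43,-12)
c,im=snap('wrist','w2')
b,g,rr=[im[...,i].astype(int) for i in range(3)]
for k in blobs(rr-b>60,300):
    B=cv2.boxPoints(cv2.minAreaRect(k));Q=cast(c,B,65);print(Q.mean(0).round(1),B.round(),cv2.contourArea(k))
print(c['eye'])
```

```text
t 1.75 tcp [ 444.6 -270.6  121.1] F [ 0.6 -0.5  0.1] w 0.801 gf 0.0 j7 0.3
shift [-0.001 -0.009  0.26 ] turn [0.002 0.    0.001]
[ 503.  -382.3   65. ] [[210. 356.]
 [559. 346.]
 [559. 368.]
 [210. 378.]] 6053.5
[ 330.7 -299.4   65. ] [[112. 337.]
 [117. 279.]
 [141. 282.]
 [136. 339.]] 729.0
[ 534.2 -342.7   65. ] [[411. 281.]
 [436. 278.]
 [443. 338.]
 [417. 341.]] 835.0
[ 443.3 -266.4   65. ] [[261. 180.]
 [288. 180.]
 [290. 285.]
 [263. 285.]] 2627.5
[ 459.3460048  -191.71176739  268.23636405]
```

View pics/w2.png

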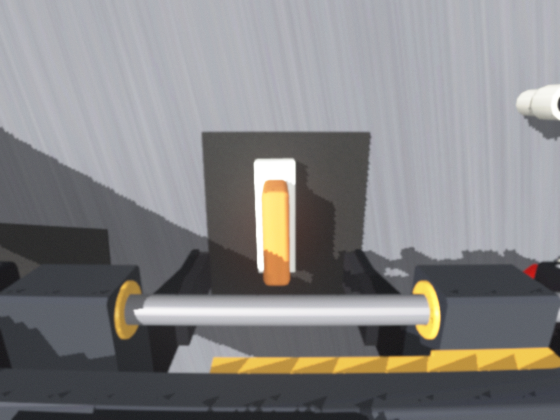

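Request:
drive_tool --plan '[[[0,-0.006,0.12,0,0,0,0.6],[0,-0.006,0.22,0,0,0,0.6],[0,-0.006,0.26,0,0,0,0.6],[0,-0.006,0.26,0,0,0,-1],[0,-0.006,0.26,0,0,0,-1],[0,-0.006,0.26,0,0,0,-1],[0,-0.006,0.26,0,0,0,-1],[0,-0.006,0.26,0,0,0,-1]]]'

```text
time: 2.6
tcp_pos: [441.3, -270.5, 42.4]
tool_rot: [0.777, 0.629, 0.0, 0.001]
wrist_force: [0.4, 0.8, 1.0]
width: 0.433
grip_force: 0.0
```

Request:
drive_tool --plan '[[[0,0,0,0,0,0,-1],[0,0,0,0,0,0,-1],[0,0,-0.1,0,0,0,-1],[0,0,-0.2,0,0,0,-1],[0,0,-0.3,0,0,0,-1],[0,0,-0.38,0,0,0,-1],[0,0,-0.38,0,0,0,-1],[0,0,-0.38,0,0,0,-1]]]'

```text
time: 3.4
tcp_pos: [440.3, -269.9, 155.1]
tool_rot: [0.777, 0.629, -0.0, -0.0]
wrist_force: [0.1, 0.4, -1.5]
width: 0.204
grip_force: 29.9
```

Run:
```python
from h import *
# face pass1 start: face(-22,-85) -> head (-67,-85)
def w(x,y,c=(549.5,63),a=np.radians(6.67)): return c[0]+x*np.cos(a)-y*np.sin(a), c[1]+x*np.sin(a)+y*np.cos(a)
for p in[(-67,-85),(-67,125),(-23,-85),(-23,125),(-45,0)]:print(p,np.round(w(*p),1))
x,y=w(-67,-85);go(x,y,157,6.67-90)
c,im=snap('wrist');b,g,rr=[im[...,i].astype(int) for i in range(3)]
for k in blobs(rr-b>60,300):
    B=cv2.minAreaRect(k);print(B,cv2.contourArea(k))
```

```text
(-67, -85) [492.8 -29.2]
(-67, 125) [468.4 179.4]
(-23, -85) [536.5 -24.1]
(-23, 125) [512.1 184.5]
(-45, 0) [504.8  57.8]
t 3.4 tcp [ 440.3 -269.9  155.1] F [ 0.1  0.4 -1.5] w 0.204 gf 29.9 j7 0.29
shift [ 0.821  0.004 -0.006] turn [-0.    0.    0.83]
((278.0, 349.5), (47.0, 364.0), 90.0) 7346.5
((328.0, 310.5), (59.0, 12.0), 90.0) 449.5
((225.18905639648438, 310.005126953125), (10.698795318603516, 58.140933990478516), 1.5481576919555664) 378.0
((492.9615478515625, 279.6922912597656), (29.399110794067383, 85.146484375), 56.3099365234375) 1786.5
((276.0, 250.0), (88.0, 42.0), 90.0) 3346.5
```

Request:
drive_tool --plan '[[[0.1,0,0,0,0,0.09,-1],[0.2,0,0,0,0,0.18,-1],[0.32,0,0,0,0,0.27,-1],[0.44,0,0,0,0,0.36,-1],[0.54,0,0,0,0,0.45,-1],[0.64,0,0,0,0,0.54,-1],[0.74,0,0,0,0,0.63,-1],[0.82,0,0,0,0,0.72,-1]]]'

```text
time: 4.25
tcp_pos: [491.0, -27.6, 153.7]
tool_rot: [0.99, 0.138, -0.002, -0.0]
wrist_force: [0.2, -0.1, -2.1]
width: 0.205
grip_force: 29.9
```

Request:
drive_tool --plan '[[[0,0,0,0,0,0.06,-1],[0,0,0,0,0,0.11,-1],[0,0,0,0,0,0.11,-1],[0,0,0,0,0,0.11,-1]]]'

```text
time: 4.65
tcp_pos: [491.2, -29.6, 154.3]
tool_rot: [0.998, 0.059, -0.001, 0.0]
wrist_force: [0.8, 0.0, -1.2]
width: 0.206
grip_force: 29.9
```

Run:
```python
from h import *
go(492.8,-29.2,111,6.67-90)
c,im=snap('wrist','w3');cs,s=snap('side','sd3')
cv2.imwrite('pics/b3.png',np.vstack([im[:300],s[100:390]]))
```

```text
t 4.65 tcp [491.2 -29.6 154.3] F [ 0.8  0.  -1.2] w 0.206 gf 29.9 j7 -1.4
shift [ 0.006 -0.001  0.144] turn [0.    0.002 0.001]
```

View pics/b3.png

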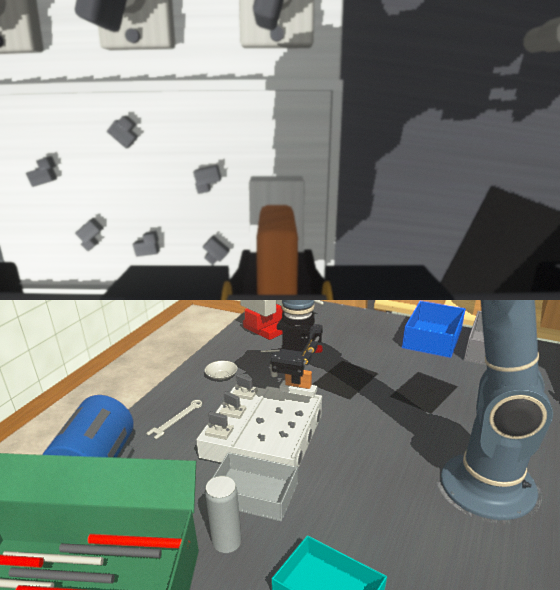

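Request:
drive_tool --plan '[[[0.006,0,0.06,0,0,0,-1],[0.006,0,0.12,0,0,0,-1],[0.006,0,0.143,0,0,0,-1],[0.006,0,0.143,0,0,0,-1],[0.006,0,0.143,0,0,0,-1],[0.006,0,0.143,0,0,0,-1]]]'

```text
time: 5.35
tcp_pos: [494.6, -29.3, 114.3]
tool_rot: [0.998, 0.058, 0.001, -0.0]
wrist_force: [-2.4, 0.7, 9.8]
width: 0.206
grip_force: 30.0
```

Run:
```python
from h import *
go(468.4,179.4,110,6.67-90)
go(492.8,-29.2,110,6.67-90)
c,im=snap('wrist','w4')
```

```text
t 5.35 tcp [494.6 -29.3 114.3] F [-2.4  0.7  9.8] w 0.206 gf 30.0 j7 -1.39
shift [-0.006 -0.701  0.015] turn [-0.    -0.001 -0.   ]
t 5.35 tcp [494.6 -29.3 114.3] F [-2.4  0.7  9.8] w 0.206 gf 30.0 j7 -1.39
shift [-0.006 -0.001  0.014] turn [-0.    -0.001 -0.   ]
```

View pics/w4.png

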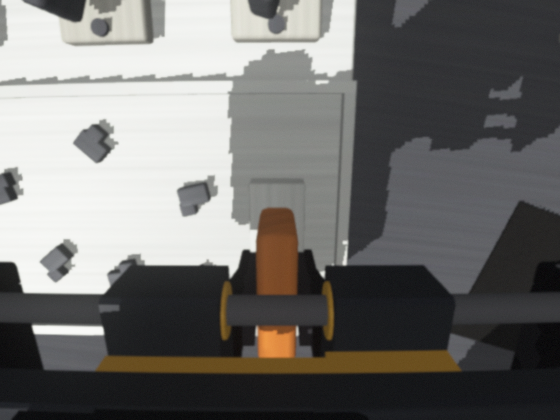

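Run:
```python
from h import *
a=np.radians(6.67)
L=lambda P:(P[:,:2]-[549.5,63])@np.array([[np.cos(a),-np.sin(a)],[np.sin(a),np.cos(a)]])
c=r.calibration('wrist')
print('tcp head',L(r.get_obs()['tcp_pos'][None]))
print('foot far edge',L(cast(c,[[250,181],[303,181]],88)))
print('far lip inner top edges',L(cast(c,[[20,94],[330,94],[340,94]],78)), 'outer',L(cast(c,[[20,84],[350,82]],78)))
print('-y lip outer',L(cast(c,[[355,100],[348,255]],78)))
print('near lip outer bottom',L(cast(c,[[35,332],[100,332]],78)))
print('head far corner? n/a')
c2=np.array([[250,181],[303,181]]);print('z75/95',L(cast(c,c2,80)),L(cast(c,c2,95)))
```

```text
tcp head [[-65.20502663 -85.27124787]]
foot far edge [[-22.33052996 -70.38515038]
 [-22.33114062 -97.81596655]]
far lip inner top edges [[  22.5480118    50.45431311]
 [  20.98480832 -111.48898494]
 [  21.01017234 -116.62093766]] outer [[  27.52001353   49.48534876]
 [  26.86545496 -121.43983884]]
-y lip outer [[  18.10816686 -124.50667875]
 [ -68.36062928 -125.96225579]]
near lip outer bottom [[-123.52924037   72.9907846 ]
 [-122.46285387   29.21014468]]
head far corner? n/a
z75/95 [[-23.9533525  -69.74527003]
 [-23.95399131 -98.44048255]] [[-20.91056024 -70.94504568]
 [-20.91114626 -97.26951506]]
```

Request:
drive_tool --plan '[[[0,-0.03,-0.006,0,0,0,-1],[0,-0.08,-0.006,0,0,0,-1],[0,-0.13,-0.006,0,0,0,-1],[0,-0.18,-0.006,0,0,0,-1],[0,-0.23,-0.006,0,0,0,-1],[0,-0.28,-0.006,0,0,0,-1],[0,-0.33,-0.006,0,0,0,-1],[0,-0.33,-0.006,0,0,0,-1]]]'

```text
time: 6.2
tcp_pos: [482.0, 71.4, 114.3]
tool_rot: [0.998, 0.06, -0.0, -0.001]
wrist_force: [-0.1, 0.0, -2.0]
width: 0.205
grip_force: 30.0
```

Run:
```python
from h import *
go(466.6,179.4,113,6.67-90)
c,im=snap('wrist','w5');cs,s=snap('side','sd5')
cv2.imwrite('pics/b5.png',np.vstack([im[:300],cv2.resize(s[170:310,180:350],(560,460))[:295]]))
```

```text
t 6.2 tcp [482.   71.4 114.3] F [-0.1  0.  -2. ] w 0.205 gf 30.0 j7 -1.61
shift [-0.008 -0.364  0.005] turn [-0.001  0.     0.002]
```

View pics/b5.png

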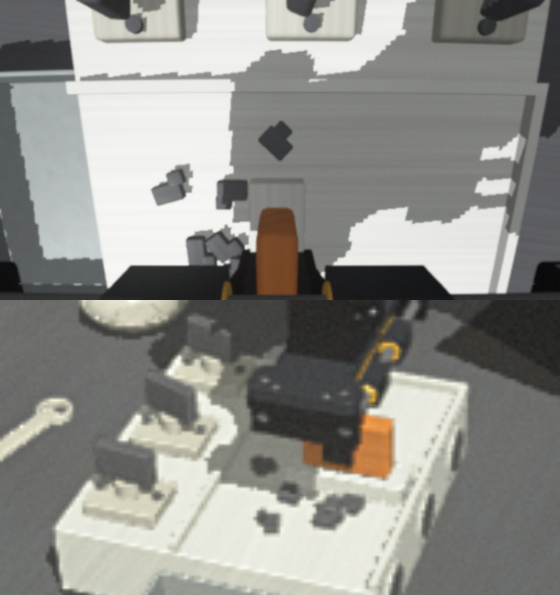

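Request:
drive_tool --plan '[[[0,-0.06,0.003,0,0,0,-1],[0,-0.12,0.003,0,0,0,-1],[0,-0.18,0.003,0,0,0,-1],[0,-0.24,0.003,0,0,0,-1],[0,-0.3,0.003,0,0,0,-1],[0,-0.35,0.003,0,0,0,-1],[0,-0.385,0.003,0,0,0,-1],[0,-0.385,0.003,0,0,0,-1]]]'

```text
time: 7.1
tcp_pos: [469.9, 184.4, 114.3]
tool_rot: [0.998, 0.058, 0.001, -0.001]
wrist_force: [-0.3, 1.9, 4.1]
width: 0.2
grip_force: 30.0
```

Run:
```python
from h import *
go(466,185,113,6.67-90)
c,im=snap('wrist','w6');cs,s=snap('side','sd6');_,q=snap('scene','s6')
cv2.imwrite('pics/b6.png',np.vstack([im[:300],np.hstack([cv2.resize(s[185:325,180:320],(280,290)),cv2.resize(q[160:290,270:390],(280,290))])]))
```

```text
t 7.1 tcp [469.9 184.4 114.3] F [-0.3  1.9  4.1] w 0.2 gf 30.0 j7 -1.85
shift [-0.013 -0.003  0.004] turn [-0.001 -0.001 -0.   ]
```

View pics/b6.png

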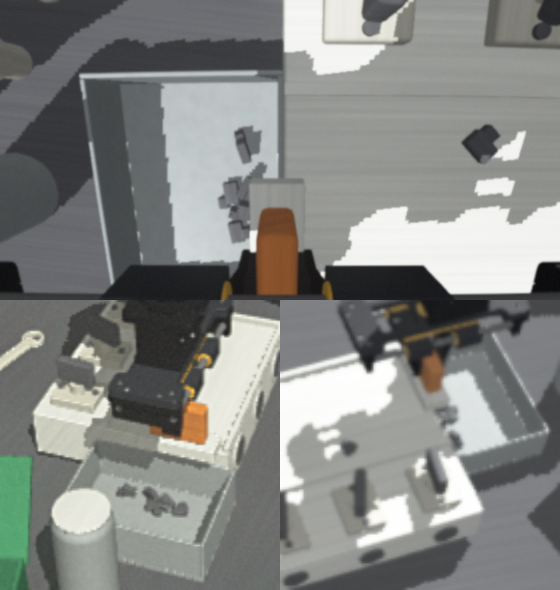

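Run:
```python
from h import *
a=np.radians(6.67);M=np.array([[np.cos(a),-np.sin(a)],[np.sin(a),np.cos(a)]])
L=lambda P:(P[:,:2]-[549.5,63])@M
c=r.calibration('wrist');print('chip',L(cast(c,[[482,143]],76)))
print(L(r.get_obs()['tcp_pos'][None]))
for p in[(-28,-35),(-28,130)]:
    w=M@np.array(p)+[549.5,63];print(w);go(*w,154,6.67-90)
```

```text
chip [[-3.2768407  19.16443463]]
[[-64.98076424 129.81393183]]
[525.75478958  24.98467438]
t 7.25 tcp [469.9 184.4 114.2] F [-0.6  3.1  4.2] w 0.205 gf 3.0 j7 -1.85
shift [ 0.124  0.549 -0.134] turn [-0.001 -0.001 -0.001]
[506.58992438 188.86788872]
t 7.25 tcp [469.9 184.4 114.2] F [-0.6  3.1  4.2] w 0.205 gf 3.0 j7 -1.85
shift [ 0.124 -0.001 -0.132] turn [-0.001 -0.001 -0.001]
```

Request:
drive_tool --plan '[[[0,0,0,0,0,0,-1],[0,0,0,0,0,0,-1],[0,0,0,0,0,0,-1],[0,0,0,0,0,0,-1]]]'

```text
time: 7.65
tcp_pos: [469.8, 184.4, 114.1]
tool_rot: [0.998, 0.058, 0.001, -0.001]
wrist_force: [1.3, 3.6, 5.1]
width: 0.202
grip_force: 30.0
```

Request:
drive_tool --plan '[[[0,0,-0.07,0,0,0,-1],[0,0,-0.13,0,0,0,-1],[0.05,0.12,-0.13,0,0,0,-1],[0.1,0.25,-0.13,0,0,0,-1],[0.124,0.4,-0.13,0,0,0,-1],[0.124,0.5,-0.13,0,0,0,-1],[0.124,0.55,-0.13,0,0,0,-1],[0.124,0.55,-0.13,0,0,0,-1]]]'

```text
time: 8.45
tcp_pos: [523.4, 19.9, 151.2]
tool_rot: [0.999, 0.055, -0.002, 0.001]
wrist_force: [-0.6, -0.7, -2.6]
width: 0.207
grip_force: 30.0
```

Run:
```python
from h import *
go(525.8,25,114.3,6.67-90)
c,im=snap('wrist','w7');cs,s=snap('side','sd7')
cv2.imwrite('pics/b7.png',np.vstack([im[:300],cv2.resize(s[160:300,180:350],(560,460))[:295]]))
```

```text
t 8.45 tcp [523.4  19.9 151.2] F [-0.6 -0.7 -2.6] w 0.207 gf 30.0 j7 -1.5
shift [ 0.01  -0.016  0.123] turn [ 0.001  0.003 -0.005]
```

View pics/b7.png

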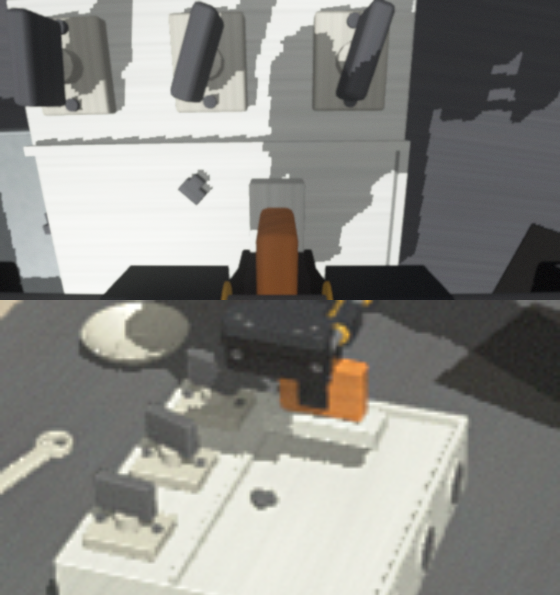

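Request:
drive_tool --plan '[[[0,0,0.06,0,0,0,-1],[0,0,0.12,0,0,0,-1],[0,0,0.13,0,0,0,-1],[0,0,0.13,0,0,0,-1],[0,0,0.13,0,0,0,-1]]]'

```text
time: 9.05
tcp_pos: [524.5, 25.9, 113.5]
tool_rot: [0.998, 0.059, -0.001, -0.0]
wrist_force: [-0.9, 0.1, -1.0]
width: 0.203
grip_force: 30.0
```

Request:
drive_tool --plan '[[[0,-0.05,0,0,0,0,-1],[0,-0.11,0,0,0,0,-1],[0,-0.17,0,0,0,0,-1],[0,-0.23,0,0,0,0,-1],[0,-0.29,0,0,0,0,-1],[0,-0.35,0,0,0,0,-1],[0,-0.41,0,0,0,0,-1],[0,-0.47,0,0,0,0,-1]]]'

```text
time: 9.85
tcp_pos: [508.4, 165.3, 113.5]
tool_rot: [0.998, 0.059, -0.0, 0.0]
wrist_force: [-0.2, -1.2, -1.3]
width: 0.203
grip_force: 30.0
```

Request:
drive_tool --plan '[[[0,-0.05,0,0,0,0,-1],[0,-0.08,0,0,0,0,-1],[0,-0.09,0,0,0,0,-1],[0,-0.09,0,0,0,0,-1],[0,-0.04,-0.06,0,0,0,-1],[0,0,-0.13,0,0,0,-1],[0,0.06,-0.13,0,0,0,-1],[0,0.06,-0.13,0,0,0,-1]]]'

```text
time: 10.65
tcp_pos: [511.4, 142.5, 153.0]
tool_rot: [0.998, 0.055, 0.0, 0.001]
wrist_force: [0.3, -0.8, -2.3]
width: 0.202
grip_force: 30.0
```

Run:
```python
from h import *
go(440,-270,157,-12.3)
c,im=snap('wrist','w8');cs,s=snap('side','sd8')
cv2.imwrite('pics/b8.png',np.vstack([im[:300],np.hstack([cv2.resize(s[185:325,180:330],(560,460))[:295]])]))
```

```text
t 10.65 tcp [511.4 142.5 153. ] F [ 0.3 -0.8 -2.3] w 0.202 gf 30.0 j7 -1.74
shift [-0.387  1.341 -0.012] turn [ 0.001  0.    -0.831]
```

View pics/b8.png

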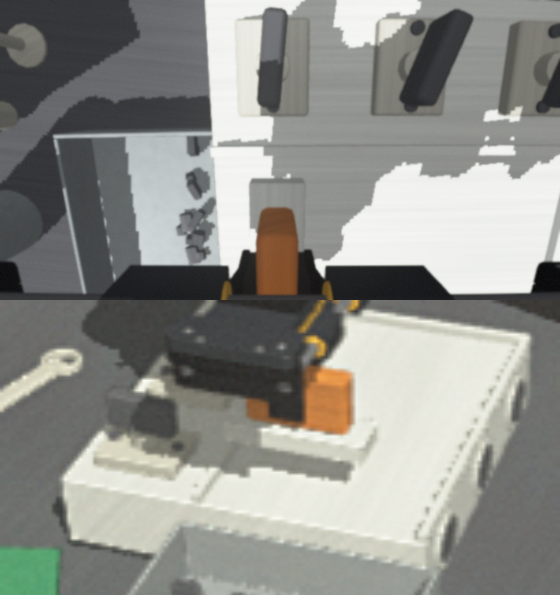

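Request:
drive_tool --plan '[[[-0.03,0.12,-0.01,0,0,0,-1],[-0.06,0.26,-0.01,0,0,0,-1],[-0.1,0.4,-0.01,0,0,-0.08,-1],[-0.15,0.54,-0.01,0,0,-0.17,-1],[-0.2,0.68,-0.01,0,0,-0.26,-1],[-0.25,0.82,-0.01,0,0,-0.35,-1],[-0.3,0.92,-0.01,0,0,-0.44,-1],[-0.35,1.0,-0.01,0,0,-0.53,-1]]]'

```text
time: 11.55
tcp_pos: [440.6, -165.2, 155.1]
tool_rot: [0.897, 0.442, -0.0, -0.0]
wrist_force: [0.1, -0.5, -1.2]
width: 0.206
grip_force: 30.0
```

Run:
```python
from h import *
go(447,-290,100,-12.5)
```

```text
t 11.55 tcp [ 440.6 -165.2  155.1] F [ 0.1 -0.5 -1.2] w 0.206 gf 30.0 j7 -0.33
shift [-0.317  0.271  0.183] turn [-0.     0.    -0.292]
```

Request:
drive_tool --plan '[[[-0.1,0.08,0,0,0,-0.09,-1],[-0.2,0.17,0,0,0,-0.18,-1],[-0.31,0.26,0,0,0,-0.27,-1],[-0.31,0.26,0.06,0,0,-0.285,-1],[-0.31,0.26,0.12,0,0,-0.285,-1],[-0.31,0.26,0.18,0,0,-0.285,-1],[-0.31,0.26,0.18,0,0,-0.285,-1],[-0.31,0.26,0.18,0,0,-0.285,-1]]]'

```text
time: 12.35
tcp_pos: [446.1, -284.4, 101.2]
tool_rot: [0.784, 0.621, -0.0, -0.001]
wrist_force: [-0.4, 0.2, -1.4]
width: 0.202
grip_force: 30.0
```

Run:
```python
from h import *
go(447,-290,47.5,-12.5)
```

```text
t 12.35 tcp [ 446.1 -284.4  101.2] F [-0.4  0.2 -1.4] w 0.202 gf 30.0 j7 0.34
shift [-0.018  0.007  0.179] turn [-0.001 -0.    -0.009]
```

Lower close to the mat, then ease down watching force.

Request:
drive_tool --plan '[[[-0.018,0.005,0.08,0,0,-0.01,-1],[-0.018,0.005,0.14,0,0,-0.01,-1],[-0.018,0.005,0.165,0,0,-0.01,-1],[-0.018,0.005,0.165,0,0,-0.01,-1],[-0.018,0.005,0.172,0,0,-0.01,-1],[-0.018,0.005,0.172,0,0,-0.01,-1],[-0.018,0.005,0.172,0,0,-0.01,-1]]]'

```text
time: 13.05
tcp_pos: [446.6, -290.9, 50.7]
tool_rot: [0.78, 0.626, 0.0, 0.001]
wrist_force: [-0.2, -0.0, -1.8]
width: 0.208
grip_force: 30.0
```

Request:
drive_tool --plan '[[[0,0,0.006,0,0,0,-1],[0,0,0.006,0,0,0,-1],[0,0,0.006,0,0,0,-1]]]'

```text
time: 13.35
tcp_pos: [446.0, -290.7, 48.2]
tool_rot: [0.78, 0.626, 0.0, 0.0]
wrist_force: [-0.0, -0.3, -2.0]
width: 0.201
grip_force: 30.0
```

Request:
drive_tool --plan '[[[0,0,0.005,0,0,0,-1],[0,0,0.005,0,0,0,-1],[0,0,0.01,0,0,0,-1],[0,0,0.01,0,0,0,-1]]]'

```text
time: 13.75
tcp_pos: [446.2, -290.8, 46.4]
tool_rot: [0.78, 0.626, 0.0, -0.0]
wrist_force: [-3.2, 1.5, 10.1]
width: 0.207
grip_force: 30.0
```

Request:
drive_tool --plan '[[[0,0,-0.006,0,0,0,-1],[0,0,-0.006,0,0,0,0.4],[0,0,-0.006,0,0,0,0.4],[0,0,-0.006,0,0,0,0.4],[0,0,-0.1,0,0,0,0.4],[0,0,-0.25,0,0,0,0.4],[0,0,-0.4,0,0,0,0.4],[0,0,-0.5,0,0,0,0.4]]]'

```text
time: 14.55
tcp_pos: [446.9, -291.3, 198.2]
tool_rot: [0.78, 0.626, 0.001, 0.002]
wrist_force: [0.9, -0.1, -0.8]
width: 0.683
grip_force: 0.0
```

```bash
cat >> h.py <<'E'
def scraper():
    """scraper wood top from the scene camera at z 65: centre, rect px, and check of height by side view"""
    cs,s=snap('scene');ci,t=snap('side');out=[]
    for c,im,(x0,y0,x1,y1) in((cs,s,(125,195,205,265)),(ci,t,(310,140,390,205))):
        i=im[y0:y1,x0:x1].astype(int)
        for k in blobs(i[...,2]-i[...,0]>40,40):
            out.append(k.reshape(-1,2)+[x0,y0]);q=cv2.minAreaRect(k);print("wood px",np.round(np.array(q[0])+[x0,y0],1),np.round(q[1],1),round(q[2]))
    if len(out)==2: print("wood centroid",tri(cs,out[0].mean(0),ci,out[1].mean(0)).round(1))
E
python3 - <<'E'
from h import *
scraper()
a=np.radians(6.67);M=np.array([[np.cos(a),-np.sin(a)],[np.sin(a),np.cos(a)]])
c=r.calibration('wrist');im=r.get_image('wrist');b,g,rr=[im[...,i].astype(int) for i in range(3)]
roi=np.zeros(b.shape,bool);roi[60:290,200:350]=1
for nm,m,z in(("wood",rr-b>60,65),("foot+wood",rr>150,19)):
    for k in blobs(m&roi,150):
        B=cv2.boxPoints(cv2.minAreaRect(k));Q=cast(c,B,z);print(nm,Q.mean(0).round(1),[round(np.linalg.norm(Q[i]-Q[i-1]),1) for i in(1,2)])
# mid bolt world
print(M@[75,0]+[549.5,63]);go(622,72,230,-12.5)
E
```

```text
wood px [154.5 224.5] [13. 27.] 90
wood px [346.4 166.9] [13.4 24.4] 49
wood px [316.  148.5] [ 7. 12.] 90
wood [ 444.7 -288.9   65. ] [np.float64(16.6), np.float64(70.2)]
foot+wood [ 443.6 -292.8   19. ] [np.float64(30.4), np.float64(96.8)]
foot+wood [ 453.3 -261.1   19. ] [np.float64(133.1), np.float64(183.9)]
[623.99237015  71.71130236]
t 14.7 tcp [ 447.2 -291.4  197.3] F [ 0.5 -0.1 -0.1] w 0.699 gf 0.0 j7 0.34
shift [ 1.309  0.308 -0.109] turn [0.003 0.001 0.   ]
```

Run:
```python
from h import *
go(610,20,280,6.67)
```

```text
t 14.7 tcp [ 447.2 -291.4  197.3] F [ 0.5 -0.1 -0.1] w 0.699 gf 0.0 j7 0.34
shift [ 1.131  0.307 -0.275] turn [ 0.003  0.001 -0.223]
```

Request:
drive_tool --plan '[[[0.12,0.02,-0.1,0,0,0,0.1],[0.26,0.06,-0.18,0,0,-0.05,0.1],[0.4,0.1,-0.27,0,0,-0.1,0.1],[0.54,0.14,-0.27,0,0,-0.15,0.1],[0.68,0.18,-0.27,0,0,-0.2,0.1],[0.82,0.22,-0.27,0,0,-0.22,0.1],[0.94,0.27,-0.27,0,0,-0.22,0.1],[1.0,0.3,-0.27,0,0,-0.22,0.1]]]'

```text
time: 15.5
tcp_pos: [599.1, -13.1, 274.0]
tool_rot: [0.664, 0.747, -0.0, -0.002]
wrist_force: [0.2, -0.4, -0.1]
width: 0.554
grip_force: 0.0
```

Request:
drive_tool --plan '[[[0.13,0,0,0,0,0,0.1],[0.13,0,0,0,0,0,0.1],[0.13,0,0,0,0,0,0.1],[0.13,0,0,0,0,0,0.1]]]'

```text
time: 15.9
tcp_pos: [594.0, 19.3, 275.5]
tool_rot: [0.667, 0.745, -0.001, -0.0]
wrist_force: [-0.0, -0.8, 0.3]
width: 0.554
grip_force: 0.0
```

Run:
```python
from h import *
go(610,20,280,6.67)
c,im=snap('wrist','w9');np.save('c9.npy',c,allow_pickle=True)
m=im.max(2)<75;m[245:]=0
for k in blobs(m,150):
    q=cv2.minAreaRect(k);P=cast(c,[q[0]],127)[0]
    if cv2.contourArea(k)<4000: print(np.round(q[0]),np.round(q[1]),round(q[2]),cv2.contourArea(k),P.round(1))
```

```text
t 15.9 tcp [594.   19.3 275.5] F [-0.  -0.8  0.3] w 0.554 gf 0.0 j7 -0.01
shift [-0.004  0.053 -0.015] turn [-0.001  0.001 -0.004]
[365. 145.] [ 20. 199.] 3 2594.5 [661.6  79.1 127. ]
[319.  50.] [54.  7.] 5 276.0 [611.7 149.2 127. ]
[528.  53.] [106.  61.] 90 3742.5 [782.7 168.8 127. ]
```

```bash
cat >> h.py <<'E'
def proj(c,P):
    Rm=R.from_quat(c['attitude']).as_matrix()@np.diag([1,-1,-1]);rv=cv2.Rodrigues(Rm.T)[0];t=-Rm.T@np.array(c['eye'])
    K=np.array([[c['fx'],0,c['cx']],[0,c['fy'],c['cy']],[0,0,1.]])
    return cv2.projectPoints(np.float64(P).reshape(-1,3),rv,t,K,np.array(c['D']))[0].reshape(-1,2)
E
python3 - <<'E'
from h import *
c=np.load('c9.npy',allow_pickle=True).item();im=cv2.imread('pics/w9.png')
a=np.radians(6.67);M=np.array([[np.cos(a),-np.sin(a)],[np.sin(a),np.cos(a)]])
for y in(-85,0,85):
    w=M@[76,y]+[548,63];p=proj(c,[*w,120])[0];x0,y0=p.astype(int);print(y,w.round(1),p.round())
    sub=im[max(0,y0-30):y0+31:6,x0-42:x0+43:6].max(2);print(sub)
E
```

```text
-85 [633.4 -12.6] [316. 238.]
[[240 238 212 214 215 215 215 215 213 213 214 145 239  69  55]
 [239 239 210 213 213 214 208 212 214 216 215 146 240  65  56]
 [238 238 206 161  86 143 210 207 205 209 160 153 239  57  56]
 [237 237 202  86  83  76  72  72  85 177 101 186 239  56  57]
 [237 237 205 143 106 107 104  95  72  69  66 151 237  54  56]
 [235 236 207 203 142 100 101 105 106 105 100 109 213  57  54]
 [235 235 232 216 178 168 215 126  98  98 101 129 139  56  55]
 [234 234 233 234 235 233 235 235 229 200  57  74 135  54  54]
 [ 74  72  71  70  70  65  64  65  58  39  33  26  53  52  56]
 [ 64  63  60  62  62  98  92  76  77  36  36  28  56  88  82]
 [105 104 106 103 106 100 106 101  79  34  37  29  25  99 101]]
0 [623.5  71.8] [319. 148.]
[[242 239 241 241 241 237 236 237 237 239 235 236 239 219  57]
 [242 239 221 221 220 221 220 219 220 219 216 191 239 204  59]
 [242 240 215 215 214 217 218 217 218 216 217 161 238 187  58]
 [242 239 218 106 109 104 181 213 218 219 217 150 238 178  59]
 [242 239 156 105 108 110 111 107 104 195 107 134 239 155  58]
 [241 238 205 145 109  92 107 108
[... 368 characters left out ...]
  42.]
[[239 239 239 237 236 235 239 237 235 237 238 237 237 236 104]
 [240 239 239 238 237 235 239 238 235 237 238 237 237 235 105]
 [240 237 227 227 228 228 228 229 228 224 226 223 236 235 104]
 [240 214 228 198 215 222 226 225 224 226 224 196 236 234 106]
 [240 212 222 114 113 111 115 111 110 112 120 120 235 230 106]
 [240 211 189 100 103 105 108 106 110 110 110 105 236 230 104]
 [241 209  92  56  54  56  55  61  64  73  78  79 235 227  62]
 [241 209 127 188 124 110 111  97  81  60  54 134 236 210  57]
 [241 210 219 213 124 123 107 121 123 121 122 130 236 200  56]
 [241 211 217 216 142 122 121 122 122 122 121 126 228 195  58]
 [241 209 201 202 198 120 116 113 117 114 113 129 139 157  57]]
```

```bash
cat >> h.py <<'E'
def bar(c,im,p,lo=92,hi=114,h=34,z=127):
    x0,y0=[int(v) for v in p];m=np.zeros(im.shape[:2],np.uint8);g=im.max(2)
    m[max(0,y0-h):y0+h,x0-h-8:x0+h+8]=1;m&=((g>lo)&(g<hi)).astype(np.uint8)
    m=cv2.morphologyEx(m,cv2.MORPH_OPEN,np.ones((5,5),np.uint8))
    k=max(blobs(m,50),key=cv2.contourArea);B=cv2.boxPoints(cv2.minAreaRect(k));Q=cast(c,B,z)
    E=[np.linalg.norm(Q[i]-Q[i-1]) for i in(1,2)];i=int(np.argmax(E));v=Q[i+1]-Q[i]
    # box edge i..: E[0]=|Q1-Q0|, E[1]=|Q2-Q1|
    print("bar px",B.mean(0).round(),"centre",Q.mean(0).round(1),"size",np.round(E,1),"dir",round(np.degrees(np.arctan(v[1]/v[0])),1))
    return Q.mean(0)
E
python3 - <<'E'
from h import *
c=np.load('c9.npy',allow_pickle=True).item();im=cv2.imread('pics/w9.png')
for p in((316,238),(319,148),(321,42)):bar(c,im,p)
go(623,72,230,78)
E
```

```text
bar px [315. 237.] centre [631.2  -9.3 127. ] size [10.7 42.6] dir -10.1
bar px [318. 145.] centre [621.4  74.5 127. ] size [10.1 44.9] dir -11.1
bar px [320.  41.] centre [612.1 155.9 127. ] size [42.   7.4] dir 6.6
t 15.95 tcp [594.1  19.2 275.7] F [0.1 0.1 0.3] w 0.552 gf 0.0 j7 -0.01
shift [0.164 0.115 0.152] turn [-0.001  0.    -0.835]
```

Request:
drive_tool --plan '[[[0.05,0.03,0,0,0,-0.09,0.1],[0.1,0.06,0,0,0,-0.18,0.1],[0.16,0.1,0,0,0,-0.27,0.1],[0.17,0.11,0,0,0,-0.36,0.1],[0.17,0.11,0.05,0,0,-0.45,0.1],[0.17,0.11,0.1,0,0,-0.54,0.1],[0.17,0.11,0.15,0,0,-0.63,0.1],[0.17,0.11,0.15,0,0,-0.72,0.1]]]'

```text
time: 16.75
tcp_pos: [620.1, 73.5, 228.5]
tool_rot: [0.187, 0.982, -0.001, -0.002]
wrist_force: [-0.0, 0.3, 0.0]
width: 0.552
grip_force: 0.0
```

Request:
drive_tool --plan '[[[0,0,0,0,0,-0.08,0.1],[0,0,0,0,0,-0.12,0.1],[0,0,0,0,0,-0.12,0.1],[0,0,0,0,0,-0.12,0.1]]]'

```text
time: 17.15
tcp_pos: [621.4, 74.5, 231.1]
tool_rot: [0.101, 0.995, -0.0, -0.0]
wrist_force: [-0.3, 0.1, 0.4]
width: 0.551
grip_force: 0.0
```

Run:
```python
from h import *
go(621.4,74.5,114,79)
c,im=snap('wrist','w10')
for P in((621.4,74.5,127),(631,-9.3,127),(611.6,158.3,127)):
    p=proj(c,P)[0];print(p.round())
    try:bar(c,im,p,h=60)
    except Exception as e:print(e)
```

```text
t 17.15 tcp [621.4  74.5 231.1] F [-0.3  0.1  0.4] w 0.551 gf 0.0 j7 1.06
shift [0.   0.   0.39] turn [-0.     0.    -0.006]
[276. 220.]
bar px [290. 264.] centre [661.3  77.4 127. ] size [93.8 26.1] dir -82.9
[176. 251.]
bar px [130. 226.] centre [605.2 -39.  127. ] size [36.4 60.9] dir -17.5
[382. 186.]
bar px [383. 186.] centre [613.5 159.4 127. ] size [94.4 93.5] dir 78.9
```

Request:
drive_tool --plan '[[[0,0,0.14,0,0,0,0.1],[0,0,0.27,0,0,0,0.1],[0,0,0.36,0,0,0,0.1],[0,0,0.385,0,0,0,0.1],[0,0,0.385,0,0,0,0.1],[0,0,0.385,0,0,0,-1],[0,0,0.385,0,0,0,-1],[0,0,0.385,0,0,0,-1]]]'

```text
time: 18.0
tcp_pos: [622.2, 76.1, 117.3]
tool_rot: [0.099, 0.995, 0.0, 0.001]
wrist_force: [0.2, -0.0, 0.7]
width: 0.359
grip_force: 0.0
```

Request:
drive_tool --plan '[[[0,0,0,0,0,0,-1],[0,0,0,0,0,0,-1],[0,0,0,0,0,0,-1]]]'

```text
time: 18.3
tcp_pos: [621.1, 72.9, 116.3]
tool_rot: [0.1, 0.995, -0.002, -0.0]
wrist_force: [-2.7, -4.7, 4.6]
width: 0.139
grip_force: 30.0
```

Run:
```python
from h import *
go(621.4,74.5,114,79);o=r.get_obs();print(o['torque'],o['tool_rot'])
```

```text
t 18.3 tcp [621.1  72.9 116.3] F [-2.7 -4.7  4.6] w 0.139 gf 30.0 j7 1.02
shift [0.    0.005 0.008] turn [-0.003 -0.    -0.005]
[-0.98593728  0.55724154  0.07407513] [ 9.98637971e-02  9.94998915e-01 -2.06200694e-03 -3.59456120e-04]
```

Request:
drive_tool --plan '[[[0,-0.006,0,0,0,0.09,-1],[0,-0.006,0,0,0,0.18,-1],[0,-0.006,0,0,0,0.27,-1],[0,-0.006,0,0,0,0.36,-1],[0,-0.006,0,0,0,0.45,-1],[0,-0.006,0,0,0,0.54,-1],[0,-0.006,0,0,0,0.63,-1],[0,-0.006,0,0,0,0.72,-1]]]'

```text
time: 19.1
tcp_pos: [623.5, 75.6, 116.3]
tool_rot: [0.598, 0.801, 0.003, 0.002]
wrist_force: [6.2, 2.0, -3.6]
width: 0.137
grip_force: 30.0
```

Request:
drive_tool --plan '[[[0,0,0,0,0,0.09,-1],[0,0,0,0,0,0.18,-1],[0,0,0,0,0,0.27,-1],[0,0,0,0,0,0.36,-1],[0,0,0,0,0,0.45,-1],[0,0,0,0,0,0.54,-1],[0,0,0,0,0,0.63,-1],[0,0,0,0,0,0.72,-1]]]'

```text
time: 19.9
tcp_pos: [627.1, 74.6, 116.4]
tool_rot: [0.925, 0.38, 0.007, 0.003]
wrist_force: [15.7, 0.1, -11.2]
width: 0.134
grip_force: 30.0
```

Run:
```python
from h import *
go(622,72.5,116,79-177);o=r.get_obs();print(o['torque'])
```

```text
t 19.9 tcp [627.1  74.6 116.4] F [ 15.7   0.1 -11.2] w 0.134 gf 30.0 j7 -0.84
shift [-0.017 -0.007  0.001] turn [ 0.003 -0.01   0.612]
[ 0.02834702 -2.87935292  0.1851636 ]
```

Request:
drive_tool --plan '[[[0.006,0.006,0,0,0,0.09,-1],[0.01,0.01,0,0,0,0.18,-1],[0.01,0.01,0,0,0,0.27,-1],[0.01,0.01,0,0,0,0.36,-1],[0.01,0.01,0,0,0,0.45,-1],[0.01,0.01,0,0,0,0.54,-1],[0.01,0.01,0,0,0,0.58,-1],[0.01,0.01,0,0,0,0.58,-1]]]'

```text
time: 20.7
tcp_pos: [628.4, 71.8, 116.4]
tool_rot: [0.999, -0.044, 0.004, 0.002]
wrist_force: [6.5, -5.7, -3.4]
width: 0.138
grip_force: 30.0
```

Run:
```python
from h import *
go(624,73,116,79-177);o=r.get_obs();print(o['torque'],o['joint_efforts'])
```

```text
t 20.7 tcp [628.4  71.8 116.4] F [ 6.5 -5.7 -3.4] w 0.138 gf 30.0 j7 -1.57
shift [-0.015 -0.003  0.001] turn [ 0.002 -0.005  0.034]
[-0.82459577 -1.22165725 -0.11618255] [ -3.4996853  -49.05552149   3.8732104  -17.19457626  -0.80418348
   1.90243229  -0.1168304 ]
```

Request:
drive_tool --plan '[[[0,0,0,0,0,0.03,-1],[0,0,0,0,0,0.06,-1],[0,0,0,0,0,0.06,-1],[0,0,0,0,0,0.06,-1]]]'

```text
time: 21.1
tcp_pos: [628.3, 71.6, 116.4]
tool_rot: [0.996, -0.087, 0.004, 0.002]
wrist_force: [6.4, -4.9, -2.4]
width: 0.136
grip_force: 30.0
```

Run:
```python
from h import *
go(624,73,116,79-177);o=r.get_obs();print(o['torque'],o['joint_efforts'][6])
```

```text
t 21.1 tcp [628.3  71.6 116.4] F [ 6.4 -4.9 -2.4] w 0.136 gf 30.0 j7 -1.64
shift [-0.015 -0.002  0.001] turn [ 0.002 -0.005 -0.024]
[-1.01963793 -1.16771955  0.67078628] -0.6327134370803833
```

Request:
drive_tool --plan '[[[0,0,0,0,0,0.03,-1],[0,0,0,0,0,0.03,-1],[0,0,0,0,0,0,0.1],[0,0,0,0,0,0,0.1],[0,0,0,0,0,0,0.1],[0,0,-0.1,0,0,0,0.1],[0,0,-0.25,0,0,0,0.1],[0,0,-0.4,0,0,0,0.1]]]'

```text
time: 21.9
tcp_pos: [624.5, 74.5, 236.4]
tool_rot: [0.996, -0.088, -0.001, 0.0]
wrist_force: [0.5, 1.3, 1.3]
width: 0.53
grip_force: 0.0
```

Run:
```python
from h import *
go(633,-10,230,79)
c,im=snap('wrist','w11')
# dark masks near expected
for P in((625,73,127),(635,-11,127),(614,158,127)):
    p=proj(c,P)[0];print(P,p.round());x0,y0=p.astype(int)
    if 40<x0<520 and 0<y0<250: print(im[max(0,y0-36):y0+37:6,x0-42:x0+43:6].max(2))
```

```text
t 21.9 tcp [624.5  74.5 236.4] F [0.5 1.3 1.3] w 0.53 gf 0.0 j7 -1.71
shift [0.078 0.272 0.021] turn [-2.000e-03  1.000e-03 -2.084e+00]
(625, 73, 127) [279. 212.]
[[242 241 236 136 202 223 112 149 126 125 120 145 150 243 243]
 [244 244 234 230 231 229  96  61  68 124 124 150 177 243 244]
 [245 245 246 230 230 232 115 101  83 125 124 145 233 244 244]
 [245 242 245 228 232 232 119 118  95 125 124 127 208 243 241]
 [245 245 246 235 232 230 146 120  97 119 122 146 147 244 245]
 [245 246 245 243 232 231 166 122  99 121 147 219 146 242 245]
 [243 244 243 243 230 232 178 126 102 138 225 220 142 235 242]
 [243 242 243 246 235 233 183 125 102 155 221 220 187 241 242]
 [246 245 244 245 245 234 206 127 106 166 224 239 244 244 245]
 [245 246 245 245 244 231 214 129 105 245 245 245 244 242 209]
 [245 244 244 244 244 245 240 126 107 243 239 174 142 125 167]
 [244 245 246 246 245 244 236 233 158 132 133 209 240 243 242]
 [245 245 244 217 189 144 125 171 234 243 243 242 242 243 242]]
(635, -11, 127) [384. 181.]
[[149 125 144 174 112 181 123 122 141 141 238  60  57  57  72]
 [211 224 228 174 111  60 
[... 878 characters left out ...]
5 148]
 [106 108 108 243 242 235 101 100  52  58 102 120 120 107 141]
 [110 110 109 203 245 244 116 116  57  54 126 103 119 121 125]
 [110 108 102  70 245 245 155 122  74  53 106 111 120 218 106]
 [ 66  63  61  63 226 241 232 125  94  53  73 126 137 235 182]
 [ 59  60  59  63  85 244 245 128 112  56  57 124 237 236 234]
 [ 60  61  61  62  67 241 246 146 122  69  53 123 236 237 231]
 [ 62  67  77  80  80 139 245 224 126  87  55 245 245  61  42]
 [ 77  77  80  81  81  85 243 244 134 104 185 244 238  38  41]
 [ 34  37  36  38  52  48  67 151 217 172 156 130  50  39  42]
 [ 29  32  30  33  33  34  36  42 123 192 246 212  37  37  41]
 [ 27  29  31  33  34  31  32  43 251 249 209  34  32  39  37]]
```

Request:
drive_tool --plan '[[[0.085,0.283,0,0,0,-0.09,0.1],[0.085,0.283,0,0,0,-0.18,0.1],[0.085,0.283,0,0,0,-0.27,0.1],[0.085,0.283,0,0,0,-0.36,0.1],[0.085,0.283,0,0,0,-0.45,0.1],[0.085,0.283,0,0,0,-0.54,0.1],[0.085,0.283,0,0,0,-0.63,0.1],[0.085,0.283,0,0,0,-0.72,0.1]]]'

```text
time: 22.75
tcp_pos: [635.2, -13.6, 235.4]
tool_rot: [0.899, 0.439, 0.0, -0.0]
wrist_force: [-0.1, 0.4, -0.0]
width: 0.544
grip_force: 0.0
```

Request:
drive_tool --plan '[[[0,0,0,0,0,-0.09,0.1],[0,0,0,0,0,-0.18,0.1],[0,0,0,0,0,-0.27,0.1],[0,0,0,0,0,-0.36,0.1],[0,0,0,0,0,-0.45,0.1],[0,0,0,0,0,-0.54,0.1],[0,0,0,0,0,-0.63,0.1],[0,0,0,0,0,-0.72,0.1]]]'

```text
time: 23.55
tcp_pos: [635.2, -13.6, 235.4]
tool_rot: [0.545, 0.838, 0.0, -0.0]
wrist_force: [-1.0, 0.9, -0.0]
width: 0.55
grip_force: 0.0
```

Request:
drive_tool --plan '[[[0,0,0,0,0,-0.09,0.1],[0,0,0,0,0,-0.18,0.1],[0,0,0,0,0,-0.27,0.1],[0,0,0,0,0,-0.36,0.1],[0,0,0,0,0,-0.45,0.1],[0,0,0,0,0,-0.54,0.1],[0,0,0,0,0,-0.6,0.1],[0,0,0,0,0,-0.6,0.1]]]'

```text
time: 24.35
tcp_pos: [635.2, -13.8, 235.4]
tool_rot: [0.129, 0.992, 0.0, -0.0]
wrist_force: [0.4, -0.4, -0.5]
width: 0.551
grip_force: 0.0
```

Run:
```python
from h import *
go(634.9,-13,114.5,79)
```

```text
t 24.35 tcp [635.2 -13.8 235.4] F [ 0.4 -0.4 -0.5] w 0.551 gf 0.0 j7 1.23
shift [0.002 0.002 0.403] turn [ 0.    -0.    -0.045]
```

Request:
drive_tool --plan '[[[0,0,0.14,0,0,-0.04,0.1],[0,0,0.28,0,0,-0.04,0.1],[0,0,0.38,0,0,-0.04,0.1],[0,0,0.397,0,0,-0.04,0.1],[0,0,0.397,0,0,-0.04,0.1],[0,0,0.397,0,0,-0.04,-1],[0,0,0.397,0,0,-0.04,-1],[0,0,0.397,0,0,-0.04,-1]]]'

```text
time: 25.15
tcp_pos: [636.4, -13.9, 118.3]
tool_rot: [0.099, 0.995, 0.0, 0.002]
wrist_force: [-0.3, 0.2, -0.0]
width: 0.36
grip_force: 0.0
```

Request:
drive_tool --plan '[[[0,0,0,0,0,0,-1],[0,0,0,0,0,0,-1],[0,0,0,0,0,0,-1]]]'

```text
time: 25.45
tcp_pos: [635.9, -12.6, 117.1]
tool_rot: [0.099, 0.995, 0.001, 0.001]
wrist_force: [1.0, 2.7, 1.3]
width: 0.134
grip_force: 29.9
```

Request:
drive_tool --plan '[[[0,0.003,0,0,0,0.09,-1],[0,0.003,0,0,0,0.18,-1],[0,0.003,0,0,0,0.27,-1],[0,0.003,0,0,0,0.36,-1],[0,0.003,0,0,0,0.45,-1],[0,0.003,0,0,0,0.54,-1],[0,0.003,0,0,0,0.63,-1],[0,0.003,0,0,0,0.72,-1]]]'

```text
time: 26.25
tcp_pos: [635.3, -13.3, 117.1]
tool_rot: [0.598, 0.801, -0.0, -0.0]
wrist_force: [-1.4, -0.6, 2.8]
width: 0.136
grip_force: 29.8
```

Request:
drive_tool --plan '[[[0,0,0,0,0,0.09,-1],[0,0,0,0,0,0.18,-1],[0,0,0,0,0,0.27,-1],[0,0,0,0,0,0.36,-1],[0,0,0,0,0,0.45,-1],[0,0,0,0,0,0.54,-1],[0,0,0,0,0,0.63,-1],[0,0,0,0,0,0.72,-1]]]'

```text
time: 27.05
tcp_pos: [634.4, -13.1, 117.1]
tool_rot: [0.925, 0.379, -0.001, -0.001]
wrist_force: [-4.0, -0.4, 5.4]
width: 0.133
grip_force: 29.8
```

Request:
drive_tool --plan '[[[0,0,0,0,0,0.09,-1],[0,0,0,0,0,0.18,-1],[0,0,0,0,0,0.27,-1],[0,0,0,0,0,0.36,-1],[0,0,0,0,0,0.45,-1],[0,0,0,0,0,0.54,-1],[0,0,0,0,0,0.58,-1],[0,0,0,0,0,0.58,-1]]]'

```text
time: 27.85
tcp_pos: [634.2, -12.4, 117.1]
tool_rot: [0.999, -0.043, -0.002, -0.001]
wrist_force: [-5.0, 1.0, 7.3]
width: 0.139
grip_force: 29.9
```

Run:
```python
from h import *
go(635,-12.5,116,79-179.1);o=r.get_obs();print(o['torque'],o['joint_efforts'][6])
```

```text
t 27.85 tcp [634.2 -12.4 117.1] F [-5.   1.   7.3] w 0.139 gf 29.9 j7 -1.3
shift [0.003 0.    0.004] turn [-0.001  0.002  0.06 ]
[ 0.39238874  1.16633805 -0.01745721] -0.1512392470613122
```

Request:
drive_tool --plan '[[[0,0,0,0,0,0.04,-1],[0,0,0,0,0,0.08,-1],[0,0,0,0,0,0.09,-1],[0,0,0,0,0,0.09,-1],[0,0,0,0,0,0.09,-1]]]'

```text
time: 28.35
tcp_pos: [634.2, -12.3, 117.0]
tool_rot: [0.994, -0.109, -0.002, -0.0]
wrist_force: [-4.9, 1.6, 6.3]
width: 0.143
grip_force: 31.8
```

Run:
```python
from h import *
go(635,-12.5,116,79-179.1);o=r.get_obs();print(o['torque'],o['joint_efforts'][6])
```

```text
t 28.35 tcp [634.2 -12.3 117. ] F [-4.9  1.6  6.3] w 0.143 gf 31.8 j7 -1.41
shift [ 0.003 -0.     0.003] turn [-0.     0.003 -0.028]
[0.32736968 1.12645829 0.75802209] -0.7713721878826618
```

Request:
drive_tool --plan '[[[0,0,0,0,0,0,0.1],[0,0,0,0,0,0,0.1],[0,0,0,0,0,0,0.1],[0,0,-0.12,0,0,0,0.1],[0,0,-0.27,0,0,0,0.1],[0,0,-0.39,0,0,0,0.1],[0,0,-0.39,0,0,0,0.1]]]'

```text
time: 29.05
tcp_pos: [638.7, -14.4, 239.2]
tool_rot: [0.994, -0.111, 0.005, -0.001]
wrist_force: [-0.2, 0.3, 0.1]
width: 0.542
grip_force: 0.0
```

Run:
```python
from h import *
go(615.1,156,235,20)
```

```text
t 29.05 tcp [638.7 -14.4 239.2] F [-0.2  0.3  0.1] w 0.542 gf 0.0 j7 -1.49
shift [-0.202 -0.537  0.013] turn [ 0.006 -0.006 -1.428]
```

Request:
drive_tool --plan '[[[-0.05,-0.13,0,0,0,-0.09,0.1],[-0.1,-0.27,0,0,0,-0.18,0.1],[-0.15,-0.41,0,0,0,-0.27,0.1],[-0.2,-0.535,0,0,0,-0.36,0.1],[-0.2,-0.535,0,0,0,-0.45,0.1],[-0.2,-0.535,0,0,0,-0.54,0.1],[-0.2,-0.535,0,0,0,-0.63,0.1],[-0.2,-0.535,0,0,0,-0.72,0.1]]]'

```text
time: 29.85
tcp_pos: [611.9, 156.7, 232.5]
tool_rot: [0.908, 0.419, -0.001, 0.0]
wrist_force: [0.5, 0.4, -0.1]
width: 0.548
grip_force: 0.0
```

Request:
drive_tool --plan '[[[0,0,0,0,0,-0.09,0.1],[0,0,0,0,0,-0.18,0.1],[0,0,0,0,0,-0.27,0.1],[0,0,0,0,0,-0.36,0.1],[0,0,0,0,0,-0.45,0.1],[0,0,0,0,0,-0.54,0.1],[0,0,0,0,0,-0.63,0.1],[0,0,0,0,0,-0.72,0.1]]]'

```text
time: 30.65
tcp_pos: [611.9, 156.5, 232.4]
tool_rot: [0.564, 0.826, -0.001, -0.0]
wrist_force: [-0.1, -0.4, 0.5]
width: 0.552
grip_force: 0.0
```

Request:
drive_tool --plan '[[[0,0,0,0,0,-0.09,0.1],[0,0,0,0,0,-0.18,0.1],[0,0,0,0,0,-0.27,0.1],[0,0,0,0,0,-0.36,0.1],[0,0,0,0,0,-0.45,0.1],[0,0,0,0,0,-0.54,0.1],[0,0,0,0,0,-0.63,0.1],[0,0,0,0,0,-0.72,0.1]]]'

```text
time: 31.45
tcp_pos: [611.9, 156.5, 232.4]
tool_rot: [0.059, 0.998, -0.0, -0.001]
wrist_force: [-0.2, -0.5, 0.3]
width: 0.547
grip_force: 0.0
```

Run:
```python
from h import *
go(615.1,156,114.5,95)
c,im=snap('wrist','w12');p=proj(c,[615,156,127])[0];print(p.round());x0,y0=p.astype(int)
print(im[max(0,y0-42):y0+43:6,x0-48:x0+49:6].max(2))
```

```text
t 31.45 tcp [611.9 156.5 232.4] F [-0.2 -0.5  0.3] w 0.547 gf 0.0 j7 1.16
shift [-0.011 -0.     0.393] turn [-0.    -0.001 -0.137]
[276. 223.]
[[241 241 240 233 204 219 219 116 155 222 221 222 239 240 239 185 109]
 [242 242 241 153 215 216 217  80  86 196 219 223 235 237 235 228 112]
 [243 241 240 160 199 212 133 103 115 145 221 222 225 239 239 238 111]
 [243 242 240 191 158 155 125  95 112 108 219 220 218 240 238 237 114]
 [238 238 238 237 138 124 124  89 109 109 204 221 220 238 237 235 134]
 [239 239 241 194 148 122 121  86 110 110 217 219 221 236 237 235 210]
 [243 241 241 147 146 118 122  96 111 113 216 221 221 233 238 237 235]
 [239 239 240 153 140 126 123 114 109 111 206 224 221 219 236 236 236]
 [239 241 241 190 142 143 122 123 106 110 173 216 211 230 237 236 236]
 [240 240 240 218 145 142 118 119  98 111 169 236 235 235 235 218 155]
 [240 238 237 232 141 140 141 150  93 110 152 189 129 110 109 109 108]
 [239 240 238 236 138 139 128 147  79  64  62  98 109 110 110 109 106]
 [129 233 202 120  66  66  73  78 105 108 110 109 109 108 107 106  82]
 [ 47  64  63  97 106 107 108 108 108 109 110 114 112 110 109 107  64]
 [ 42  69 105 109 109 109 107 107 105 107 107 108 108 106 107 108  59]]
```

Request:
drive_tool --plan '[[[-0.01,0,0.14,0,0,-0.06,0.1],[-0.01,0,0.28,0,0,-0.1,0.1],[-0.01,0,0.37,0,0,-0.1,0.1],[-0.01,0,0.387,0,0,-0.1,0.1],[-0.01,0,0.387,0,0,-0.1,0.1],[-0.01,0,0.387,0,0,-0.1,-1],[-0.01,0,0.387,0,0,-0.1,-1],[-0.01,0,0.387,0,0,-0.1,-1]]]'

```text
time: 32.3
tcp_pos: [616.2, 156.7, 119.1]
tool_rot: [-0.013, 1.0, 0.0, 0.001]
wrist_force: [-0.2, -0.9, 0.2]
width: 0.36
grip_force: 0.0
```

Request:
drive_tool --plan '[[[0,0,0,0,0,0,-1],[0,0,0,0,0,0,-1],[0,0,0,0,0,0,-1]]]'

```text
time: 32.6
tcp_pos: [615.5, 156.5, 117.9]
tool_rot: [-0.013, 1.0, 0.0, 0.0]
wrist_force: [0.2, 0.1, 2.3]
width: 0.135
grip_force: 30.0
```

Run:
```python
from h import *
go(615,156,116,-100);o=r.get_obs();print(o['torque'],o['joint_efforts'][6])
```

```text
t 32.6 tcp [615.5 156.5 117.9] F [0.2 0.1 2.3] w 0.135 gf 30.0 j7 1.29
shift [ 0.002 -0.002  0.006] turn [-1.00e-03  0.00e+00 -1.96e+00]
[ 0.12925552  0.03652731 -0.06300515] 0.08953604847192764
```

Request:
drive_tool --plan '[[[0,0,0,0,0,0.09,-1],[0,0,0,0,0,0.18,-1],[0,0,0,0,0,0.27,-1],[0,0,0,0,0,0.36,-1],[0,0,0,0,0,0.45,-1],[0,0,0,0,0,0.54,-1],[0,0,0,0,0,0.63,-1],[0,0,0,0,0,0.72,-1]]]'

```text
time: 33.4
tcp_pos: [615.1, 155.8, 117.8]
tool_rot: [0.505, 0.863, -0.0, -0.0]
wrist_force: [-1.6, -1.7, 1.8]
width: 0.135
grip_force: 30.0
```

Request:
drive_tool --plan '[[[0,0,0,0,0,0.09,-1],[0,0,0,0,0,0.18,-1],[0,0,0,0,0,0.27,-1],[0,0,0,0,0,0.36,-1],[0,0,0,0,0,0.45,-1],[0,0,0,0,0,0.54,-1],[0,0,0,0,0,0.63,-1],[0,0,0,0,0,0.72,-1]]]'

```text
time: 34.2
tcp_pos: [614.3, 155.7, 117.8]
tool_rot: [0.877, 0.481, -0.001, -0.0]
wrist_force: [-3.4, -0.8, 4.0]
width: 0.134
grip_force: 30.0
```

Request:
drive_tool --plan '[[[0,0,0,0,0,0.09,-1],[0,0,0,0,0,0.18,-1],[0,0,0,0,0,0.27,-1],[0,0,0,0,0,0.36,-1],[0,0,0,0,0,0.45,-1],[0,0,0,0,0,0.54,-1],[0,0,0,0,0,0.63,-1],[0,0,0,0,0,0.7,-1]]]'

```text
time: 35.0
tcp_pos: [613.9, 156.4, 117.8]
tool_rot: [1.0, -0.023, -0.002, -0.0]
wrist_force: [-4.5, 0.4, 5.6]
width: 0.135
grip_force: 30.0
```

Request:
drive_tool --plan '[[[0,0,0,0,0,0.04,-1],[0,0,0,0,0,0.08,-1],[0,0,0,0,0,0.11,-1],[0,0,0,0,0,0.11,-1],[0,0,0,0,0,0.11,-1]]]'

```text
time: 35.5
tcp_pos: [614.2, 156.5, 117.8]
tool_rot: [0.995, -0.102, -0.001, 0.0]
wrist_force: [-4.5, -0.2, 5.7]
width: 0.144
grip_force: 31.0
```

Run:
```python
from h import *
go(615,156,116,-100);o=r.get_obs();print(o['torque'],o['joint_efforts'][6])
```

```text
t 35.5 tcp [614.2 156.5 117.8] F [-4.5 -0.2  5.7] w 0.144 gf 31.0 j7 -1.55
shift [0.003 0.001 0.006] turn [ 0.001  0.002 -0.019]
[-0.04012103  1.00282112  0.66190094] -0.6484383344650269
```

Request:
drive_tool --plan '[[[0,0,0,0,0,0,0.1],[0,0,0,0,0,0,0.1],[0,0,0,0,0,0,0.1],[0,0,-0.12,0,0,0,0.1],[0,0,-0.27,0,0,0,0.1],[-0.1,0.05,-0.4,0,0,0,0.1],[-0.2,0.1,-0.5,0,0,0,0.1],[-0.3,0.2,-0.6,0,0,0,0.1]]]'

```text
time: 36.3
tcp_pos: [515.8, 118.2, 297.3]
tool_rot: [0.995, -0.102, 0.0, 0.0]
wrist_force: [-0.2, 0.8, 0.9]
width: 0.545
grip_force: 0.0
```

Run:
```python
from h import *
go(560,80,300,-100)
scraper()
_,w=snap('wrist','w13');_,s=snap('side','sd13');_,q=snap('scene','s13')
cv2.imwrite('pics/fin.png',np.vstack([w[:280],np.hstack([cv2.resize(s[150:310,180:370],(350,300)),cv2.resize(q[130:290,125:395],(430,300))])[:,:560] if 0 else np.hstack([cv2.resize(s[150:310,180:370],(280,300)),cv2.resize(q[150:300,130:400],(280,300))])]))
```

```text
t 36.3 tcp [515.8 118.2 297.3] F [-0.2  0.8  0.9] w 0.545 gf 0.0 j7 -1.75
shift [ 0.17   0.095 -0.009] turn [ 0.   -0.   -0.02]
wood px [153.5 207.5] [13. 25.] 90
wood px [364. 171.] [13.8 25.2] 50
wood px [316.  148.5] [ 7. 12.] 90
```

View pics/fin.png

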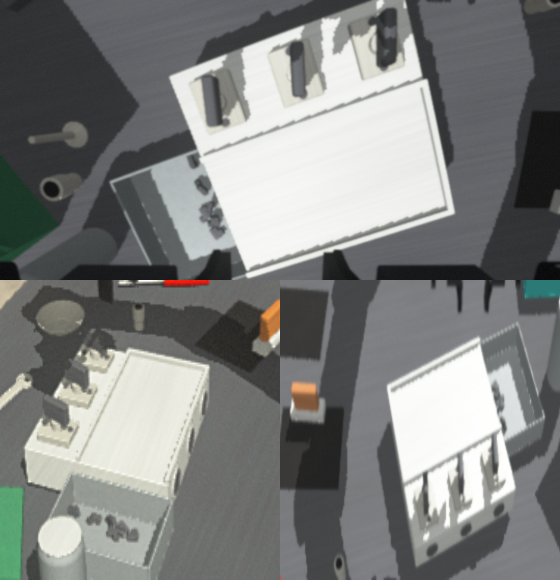

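Run:
```python
from h import *
c=r.calibration('scene');P=cast(c,[[153.5,207.5],[154.5,224.5]],62);print(P)
ci=r.calibration('side');print(cast(ci,[[364,171],[346.4,166.9]],45))
go(400,-370,290,-12.5)
```

```text
[[ 404.39425293 -288.71288644   62.        ]
 [ 459.21817862 -288.56176091   62.        ]]
[[ 391.88710889 -290.31295181   45.        ]
 [ 446.22939994 -291.50907218   45.        ]]
t 36.55 tcp [516.2 117.8 296.4] F [ 0.3  0.1 -0.4] w 0.55 gf 0.0 j7 -1.75
shift [-0.047  1.671  0.019] turn [-1.000e-03 -1.000e-03 -1.039e+00]
```

Request:
drive_tool --plan '[[[0,0.12,0.02,0,0,-0.09,0.6],[0,0.24,0.02,0,0,-0.18,0.6],[0,0.36,0.02,0,0,-0.27,0.6],[0,0.48,0.02,0,0,-0.36,0.6],[0,0.6,0.02,0,0,-0.45,0.6],[0,0.72,0.02,0,0,-0.54,0.6],[0,0.84,0.02,0,0,-0.63,0.6],[0,0.95,0.02,0,0,-0.72,0.6]]]'

```text
time: 37.35
tcp_pos: [457.7, -163.3, 289.5]
tool_rot: [0.905, 0.425, -0.001, 0.0]
wrist_force: [1.5, -0.2, 0.5]
width: 0.804
grip_force: 0.0
```

Run:
```python
from h import *
go(405,-345,270,-12.5)
```

```text
t 37.35 tcp [ 457.7 -163.3  289.5] F [ 1.5 -0.2  0.5] w 0.804 gf 0.0 j7 -0.26
shift [-0.578  0.251  0.066] turn [-0.001  0.001 -0.316]
```

Request:
drive_tool --plan '[[[-0.12,0.06,0.02,0,0,-0.09,0.6],[-0.26,0.12,0.04,0,0,-0.18,0.6],[-0.4,0.18,0.06,0,0,-0.27,0.6],[-0.54,0.24,0.06,0,0,-0.31,0.6],[-0.57,0.24,0.06,0,0,-0.31,0.6],[-0.57,0.24,0.06,0,0,-0.31,0.6],[-0.57,0.24,0.06,0,0,-0.31,0.6]]]'

```text
time: 38.05
tcp_pos: [403.4, -339.2, 271.1]
tool_rot: [0.785, 0.62, -0.001, -0.001]
wrist_force: [-0.2, 0.2, -0.6]
width: 0.802
grip_force: 0.0
```

```bash
cat > ms.py <<'E'
from h import *
go(391,-291,120,-12.5)
c,im=snap('wrist','w14');b,g,rr=[im[...,i].astype(int) for i in range(3)]
p=proj(c,[391,-291,65])[0];print(p);x0,y0=p.astype(int)
roi=np.zeros(b.shape,bool);roi[max(0,y0-80):y0+80,max(0,x0-60):x0+60]=1;roi[265:]=0
for nm,m,z in(("wood",rr-b>60,65),("foot+wood",rr>150,19)):
    for k in blobs(m&roi,150):
        B=cv2.boxPoints(cv2.minAreaRect(k));Q=cast(c,B,z);E=[np.linalg.norm(Q[i]-Q[i-1]) for i in(1,2)];i=int(np.argmax(E));v=Q[i+1]-Q[i]
        print(nm,Q.mean(0).round(1),np.round(E,1),"yaw",round(np.degrees(np.arctan(-v[0]/v[1])),1),B.mean(0))
E
python3 ms.py
```

```text
t 38.05 tcp [ 403.4 -339.2  271.1] F [-0.2  0.2 -0.6] w 0.802 gf 0.0 j7 0.67
shift [ 0.147 -0.076  0.504] turn [-0.002  0.    -0.01 ]
[256.36064839 146.61517925]
wood [ 390.2 -290.4   65. ] [17.  63.9] yaw -14.0 [255.5 145.5]
foot+wood [ 380.2 -317.    19. ] [133.5 145.4] yaw -11.6 [255.5 163.5]
foot+wood [ 367.4 -215.9   19. ] [55.9 30.3] yaw 76.3 [221.5  80.5]
```

Request:
drive_tool --plan '[[[0.08,-0.04,0.15,0,0,0.01,0.6],[0.146,-0.078,0.3,0,0,0.01,0.6],[0.146,-0.078,0.45,0,0,0.01,0.6],[0.146,-0.078,0.5,0,0,0.01,0.6],[0.146,-0.078,0.5,0,0,0.01,0.6],[0.146,-0.078,0.5,0,0,0.01,0.6]]]'

```text
time: 38.7
tcp_pos: [391.9, -292.3, 123.7]
tool_rot: [0.789, 0.615, 0.0, 0.001]
wrist_force: [0.8, -0.4, 0.3]
width: 0.798
grip_force: 0.0
```

```bash
sed -i 's/go(391,-291,120/go(390.2,-290.4,46/' ms.py; python3 ms.py
```

```text
t 38.7 tcp [ 391.9 -292.3  123.7] F [ 0.8 -0.4  0.3] w 0.798 gf 0.0 j7 0.76
shift [ 0.005 -0.008  0.259] turn [ 0.002  0.001 -0.019]
[277.33859257 237.5862381 ]
wood [ 392.2 -280.2   65. ] [58.9 15.9] yaw -14.9 [274.99997 219.99997]
foot+wood [ 375.8 -284.6   19. ] [88. 57.] yaw -18.4 [256.19217 210.50493]
```

Request:
drive_tool --plan '[[[0.004,-0.004,0.12,0,0,0,0.6],[0.004,-0.004,0.22,0,0,0,0.6],[0.004,-0.004,0.255,0,0,0,0.6],[0.004,-0.004,0.255,0,0,0,-1],[0.004,-0.004,0.255,0,0,0,-1],[0.004,-0.004,0.255,0,0,0,-1],[0.004,-0.004,0.255,0,0,0,-1],[0.004,-0.004,0.255,0,0,0,-1]]]'

```text
time: 39.55
tcp_pos: [390.1, -290.0, 46.5]
tool_rot: [0.789, 0.615, 0.0, 0.001]
wrist_force: [0.3, 0.2, -0.0]
width: 0.431
grip_force: 0.0
```

Request:
drive_tool --plan '[[[0,0,0,0,0,0,-1],[0,0,0,0,0,0,-1],[0,0,0,0,0,0,-1]]]'

```text
time: 39.85
tcp_pos: [389.8, -289.9, 45.9]
tool_rot: [0.789, 0.614, 0.0, 0.0]
wrist_force: [-0.6, 0.4, 0.1]
width: 0.203
grip_force: 30.0
```

Request:
drive_tool --plan '[[[0,0,-0.05,0,0,0,-1],[0,0,-0.1,0,0,0,-1],[0.02,0.09,-0.1,0,0,0,-1],[0.043,0.185,-0.1,0,0,0,-1],[0.043,0.185,-0.1,0,0,0,-1],[0.043,0.185,-0.1,0,0,0,-1],[0.043,0.185,-0.05,0,0,0,-1],[0.043,0.185,-0.02,0,0,0,-1]]]'

```text
time: 40.65
tcp_pos: [444.9, -290.3, 50.3]
tool_rot: [0.789, 0.614, -0.0, -0.001]
wrist_force: [-0.1, 0.9, -2.1]
width: 0.201
grip_force: 30.0
```

Request:
drive_tool --plan '[[[0,0,0.01,0,0,0,-1],[0,0,0.01,0,0,0,-1],[0,0,0.017,0,0,0,-1],[0,0,0.017,0,0,0,-1],[0,0,0.017,0,0,0,-1]]]'

```text
time: 41.15
tcp_pos: [446.7, -291.0, 46.9]
tool_rot: [0.789, 0.614, 0.0, 0.0]
wrist_force: [0.4, -0.1, -2.3]
width: 0.206
grip_force: 30.0
```

Request:
drive_tool --plan '[[[0,0,0.004,0,0,0,-1],[0,0,0.004,0,0,0,-1],[0,0,0.008,0,0,0,-1],[0,0,0.008,0,0,0,-1]]]'

```text
time: 41.55
tcp_pos: [447.0, -291.1, 45.8]
tool_rot: [0.789, 0.614, 0.001, -0.0]
wrist_force: [-2.4, 2.8, 13.6]
width: 0.205
grip_force: 30.0
```

Request:
drive_tool --plan '[[[0,0,-0.006,0,0,0,-1],[0,0,-0.006,0,0,0,0.4],[0,0,-0.006,0,0,0,0.4],[0,0,-0.006,0,0,0,0.4],[0,0,-0.1,0,0,0,0.4],[0,0,-0.25,0,0,0,0.4],[0,0,-0.4,0,0,0,0.4],[0,0,-0.55,0,0,0,0.4]]]'

```text
time: 42.35
tcp_pos: [446.1, -290.9, 210.7]
tool_rot: [0.789, 0.614, -0.0, -0.0]
wrist_force: [0.7, 0.9, 0.2]
width: 0.679
grip_force: 0.0
```

Request:
drive_tool --plan '[[[-0.2,0,-0.1,0,0,0,0.4],[-0.2,0,-0.1,0,0,0,0.4],[-0.2,0,-0.1,0,0,0,0.4],[-0.2,0,-0.1,0,0,0,0.4]]]'

```text
time: 42.75
tcp_pos: [431.2, -348.4, 238.2]
tool_rot: [0.789, 0.614, 0.0, -0.001]
wrist_force: [0.1, -0.2, -0.6]
width: 0.7
grip_force: 0.0
```

```bash
cat > fin.py <<'E'
from h import *
scraper();go(447,-291,120,-13)
c,im=snap('wrist','w15');b,g,rr=[im[...,i].astype(int) for i in range(3)]
roi=np.zeros(b.shape,bool);roi[60:250,180:380]=1
for nm,m,z in(("wood",rr-b>60,65),("foot+wood",rr>150,19)):
    for k in blobs(m&roi,300):
        B=cv2.boxPoints(cv2.minAreaRect(k));Q=cast(c,B,z);print(nm,Q.mean(0).round(1),[round(np.linalg.norm(Q[i]-Q[i-1]),1) for i in(1,2)])
# bars after/before in side and scene: direction of dark bar blobs, and dark chips in tray vs on face
cs,s=snap('scene','s15');a=np.radians(6.67);M=np.array([[np.cos(a),-np.sin(a)],[np.sin(a),np.cos(a)]])
f=lambda x,y,z:[*(M@[x,y]+[547.5,63]),z]
def region(P):
    m=np.zeros(s.shape[:2],np.uint8);cv2.fillPoly(m,[proj(cs,P).astype(np.int32)],1);return m
g=s.max(2);print("dark px on face",(region([f(-108,-112,70),f(18,-112,70),f(18,118,70),f(-108,118,70)])&(g<120)).sum())
m=region([f(-125,132,3),f(30,132,3),f(30,235,3),f(-125,235,3)])&(g<110)
print("dark blobs in tray",[(np.round(cv2.minAreaRect(k)[0]),cv2.contourArea(k)) for k in blobs(m,3)])
E
python3 fin.py
```

```text
wood px [154.  224.5] [13. 26.] 90
wood px [346. 167.] [13.6 23.6] 53
wood px [316.  148.5] [ 7. 12.] 90
t 42.85 tcp [ 431.7 -347.4  237.7] F [ 0.7 -0.3  0.4] w 0.698 gf 0.0 j7 0.71
shift [0.194 0.005 0.393] turn [-0.002 -0.001 -0.013]
wood [ 444.6 -291.4   65. ] [np.float64(16.1), np.float64(63.2)]
foot+wood [ 426.3 -371.    19. ] [np.float64(214.7), np.float64(100.3)]
foot+wood [ 444.7 -291.1   19. ] [np.float64(30.4), np.float64(90.4)]
foot+wood [ 534.8 -271.4   19. ] [np.float64(40.0), np.float64(60.5)]
foot+wood [ 380.7 -212.7   19. ] [np.float64(35.2), np.float64(21.8)]
dark px on face 0
dark blobs in tray [(array([362., 229.]), 77.5), (array([345., 222.]), 9.5), (array([342., 214.]), 3.5), (array([339., 208.]), 6.0)]
```

```bash
python3 -c "
from bench import r
print(r.sign_off())"
```

```text
the job is handed in; nothing more can be done
None
```

I've handed the job in: all six chips are in the tray and the face is clear, the scraper stands upright at the mat's centre (I put it back after it was knocked about 55 mm aside), and all three T-bolts were turned to their stops, middle first, judged by the torque rise since the joint angles can't be read.

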